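# Pack, close and tag a returnable tote at a parcel station

## Robot

A 6-joint arm with a two-finger parallel gripper is mounted at the origin on the work surface. World frame = base frame: x ahead of the robot, y to its left, z up, the work surface at z = 0. Lengths are in m, angles in rad, forces in N, time in s.
With the tool pointing down it reaches from about 0.25 to 0.85 m from the base axis. Payload 12.5 kg.
Tool frame: the origin (TCP) lies on the front face of the gripper's body, between the roots of the fingers; the fingertips stand 84 mm ahead of it and the grasp point (between the pads) lies 65 mm ahead of it; z points along the fingers, y is the line along which they close (so a half turn about z gives the same grasp; the last joint's range is limited). The gripper opens to 93 mm and grips with 3 to 60 N. Pads are 15 mm wide; open, the fingers measure 128 mm over their backs; the gripper's body (75 mm by 188 mm) begins 65 mm behind the grasp point.
Start: joints at [1.161, 0.351, 1.652, -0, 1.139, -0.085], TCP at [0.175, 0.521, 0.303] pointing down, gripper open.
Joint ranges: [-2.75, 2.75], [-0.79, 2.1], [0.01, 2.65], [-1.57, 4.71], [0.07, 3.14], [-2.87, 2.87]. Speed limits (rad/s): [2.22, 2.22, 2.79, 3.14, 3.14, 3.14].

## Interface

Orientations are given as a rotation vector (axis times angle).
In Python, from plant import arm gives the robot as it stands. The module is installed in compiled form; this text tells all that it offers.
- The arm moves only by the tool apply_moves, never from a script. Its argument "targets" is a list that holds one entry, the list of rows, each a list of 7 numbers: the opening, from -1 (shut) to 1 (fully open), then the shift along the tool's x, y, z as a fraction of full scale, then the turn, a rotation vector about the tool's x, y, z as a fraction of full scale. In form: [[[grip, tx, ty, tz, wx, wy, wz], ...]]. A call has exactly 5 rows; each row is the pose to reach, as a shift and turn from the pose commanded when the call began, along the tool's axes at that moment; what a row does not reach only later rows make up. Full scale, the value 1, is 0.1 m for a shift and 30 degrees for a turn. A row lasts 1/8 s, in which the tool goes at most 62.5 mm and 10.7 degrees, less where a joint would pass 70% of its speed; a pose out of reach is approached as far as the arm can. A call with a number of a shift or a turn outside -1 to 1 is refused whole. A call with a gripper value outside its range is refused whole. The fingers move at their own pace and stop on an object; "grip_force" is the grip in N (left out, the last holds). Time passes only in rows, so rows that repeat a pose let the fingers close, or fill a call up. It gives the time, the measured TCP pose, the force, the opening and the grip force at its end, in the units of the state.
- arm.get_obs(): the state, without advancing time (a new reading comes with each control period).
- arm.capture(name): name is "side" or "top" or "wrist"; returns (picture, depth): 480x640x3 uint8, red, green, blue; 480x640 float32, m along the optical axis (not along the pixel's ray), 0 where there is no reading.
- arm.get_calibration(name): a dict with "vfov" (degrees; the focal length in pixels is half the picture's height over the tangent of half this angle, whatever the lens; pixels are square), "cx", "cy" (the principal point, pixels), "extrinsics" (4x4, takes a point from camera to world coordinates). Camera axes: x right, y down, z forward; pixel columns grow to the right and rows downward; lengths in m; the calibration is good to about 2 mm. A picture is of the moment at which its call begins: read the wrist's pose just before it. get_calibration takes no time and is no camera call; for the wrist camera it gives the pose at the moment of the call.
- arm.finish_job(): hands the job in; it is judged then, once.
The state is a dict: "clock": time; "joint_positions": joint angles; "qd": joint speeds; "joint_efforts": joint torques, N m; "eef_pos": TCP position; "tcp_rot": TCP orientation; "ft_force": force on the tool from outside, world axes, zero at the start; "wrist_torque": the same for the moment, N m; "opening": finger opening in m; "grasp_force": force on a finger pad.
Only numpy, scipy, OpenCV 4.12 (cv2) and the standard library are available. Lean on these libraries where they do the work, as an engineer would, in place of code of your own. Each camera call takes 0.05 s, during which the arm holds its last target. There are 200 camera calls.

## Task

Put all the small cartons into the grey tote, then find by trying which of the three look-alike lids fits it and press that lid down until it snaps fully home at both ends. Slide the destination tag down into the pocket on the tote's side until it stands on the pocket's floor, leave the lids that do not fit lying flat on the counter, and do not disturb the tape roll, the bottle or the label roll.

Things in the scene. Friction and masses are not known exactly. Their poses are not given: they have to be found in the camera images.
- parcel_1: A small loose cardboard carton with a strip of pale tape, 48 (x) x 30 (y) x 44 (z) mm, about 60 g; origin at its centre. Three or four of the cartons are there, standing on the counter at the robot's right.
- parcel_2: A small loose cardboard carton with a strip of pale tape, 48 (x) x 30 (y) x 44 (z) mm, about 60 g; origin at its centre. Three or four of the cartons are there, standing on the counter at the robot's right.
- parcel_3: A small loose cardboard carton with a strip of pale tape, 48 (x) x 30 (y) x 44 (z) mm, about 60 g; origin at its centre. Three or four of the cartons are there, standing on the counter at the robot's right.
- parcel_4: A small loose cardboard carton with a strip of pale tape, 48 (x) x 30 (y) x 44 (z) mm, about 60 g; origin at its centre. Three or four of the cartons are there, standing on the counter at the robot's right.
- tote_a: One of three makes of grey open tote with slightly different mouths; exactly one is there, heavy (1.6 kg) and loose on the counter. About 116 (x) x 158 (y) x 75 mm high (rim), walls and floor 4 mm, mouth about 108 x 150, give or take 8 mm. Origin: centre of its underside, z up. Sprung black clips on both y ends, 94 mm high, with bevelled noses, snap over a fitting lid's ends when it is pressed with 10 to 15 N. Tag pocket on its +x side.
- tote_b: One of three makes of grey open tote with slightly different mouths; exactly one is there, heavy (1.6 kg) and loose on the counter. About 116 (x) x 158 (y) x 75 mm high (rim), walls and floor 4 mm, mouth about 108 x 150, give or take 8 mm. Origin: centre of its underside, z up. Sprung black clips on both y ends, 94 mm high, with bevelled noses, snap over a fitting lid's ends when it is pressed with 10 to 15 N. Tag pocket on its +x side.
- tote_c: One of three makes of grey open tote with slightly different mouths; exactly one is there, heavy (1.6 kg) and loose on the counter. About 116 (x) x 158 (y) x 75 mm high (rim), walls and floor 4 mm, mouth about 108 x 150, give or take 8 mm. Origin: centre of its underside, z up. Sprung black clips on both y ends, 94 mm high, with bevelled noses, snap over a fitting lid's ends when it is pressed with 10 to 15 N. Tag pocket on its +x side.
- tote_a_pocket (a point): Centre of the floor of this tote's tag pocket, 14 mm above the counter, 18 mm out from the tote's outer wall; axes as the tote's. The pocket is a white open-topped channel, inside 13 (x) x 63 (y) mm, 30 mm deep (its top 44 mm above the counter), its front cut away in the middle.
- tote_b_pocket (a point): Centre of the floor of this tote's tag pocket, 14 mm above the counter, 18 mm out from the tote's outer wall; axes as the tote's. The pocket is a white open-topped channel, inside 13 (x) x 63 (y) mm, 30 mm deep (its top 44 mm above the counter), its front cut away in the middle.
- tote_c_pocket (a point): Centre of the floor of this tote's tag pocket, 14 mm above the counter, 18 mm out from the tote's outer wall; axes as the tote's. The pocket is a white open-topped channel, inside 13 (x) x 63 (y) mm, 30 mm deep (its top 44 mm above the counter), its front cut away in the middle.
- lid_1: Loose grey tote lid, one of three look-alikes, plates about 122 x 166 mm; only one fits the tote that is there, unmarked (numbers tell nothing): try them. It lies on its plug; origin: centre of the plug's underside. Plug 10 mm deep, plate 5 mm, on it a central grip bar 14 (x) x 60 (y) x 24 mm, its top 39 mm above the origin. 80 to 170 g. A fitting plug has 1.5 mm to spare all round.
- lid_2: Loose grey tote lid, one of three look-alikes, plates about 122 x 166 mm; only one fits the tote that is there, unmarked (numbers tell nothing): try them. It lies on its plug; origin: centre of the plug's underside. Plug 10 mm deep, plate 5 mm, on it a central grip bar 14 (x) x 60 (y) x 24 mm, its top 39 mm above the origin. 80 to 170 g. A fitting plug has 1.5 mm to spare all round.
- lid_3: Loose grey tote lid, one of three look-alikes, plates about 122 x 166 mm; only one fits the tote that is there, unmarked (numbers tell nothing): try them. It lies on its plug; origin: centre of the plug's underside. Plug 10 mm deep, plate 5 mm, on it a central grip bar 14 (x) x 60 (y) x 24 mm, its top 39 mm above the origin. 80 to 170 g. A fitting plug has 1.5 mm to spare all round.
- tote_a_rim (a point): Centre of this tote's mouth, level with the rim, 75 mm above the counter; axes as the tote's. The fitting lid, snapped home, has its plate on the rim and its origin 10 mm below this point; its y lies along the tote's y, either way round. A wrong lid's plug stops on the rim: some of it stays 6 mm or more too high.
- tote_b_rim (a point): Centre of this tote's mouth, level with the rim, 75 mm above the counter; axes as the tote's. The fitting lid, snapped home, has its plate on the rim and its origin 10 mm below this point; its y lies along the tote's y, either way round. A wrong lid's plug stops on the rim: some of it stays 6 mm or more too high.
- tote_c_rim (a point): Centre of this tote's mouth, level with the rim, 75 mm above the counter; axes as the tote's. The fitting lid, snapped home, has its plate on the rim and its origin 10 mm below this point; its y lies along the tote's y, either way round. A wrong lid's plug stops on the rim: some of it stays 6 mm or more too high.
- tag: A loose white electronic-paper destination tag, a rigid slab 10 (x, thickness) x 60 (y, width) x 72 mm (z, height), 50 g, its lowest 5 mm tapered to 7 x 55. Origin: centre of its lower edge; +x the display side. Stands upright in its cradle; goes upright into the pocket, x along the pocket's x, either way round. Hold it by its narrow sides, 60 mm apart, near the top.
- cradle: The tag's black charging cradle, fixed, 34 (x) x 88 (y) x 24 mm high, with a slot 13 x 63 mm, 20 mm deep, its floor 4 mm above the counter. Origin: centre of its underside.
- tape_roll: Bystander: a roll of packing tape lying flat, 96 mm across, 45 mm high. Origin: centre of its underside.
- bottle: Bystander: an upright water bottle, 62 mm across, 190 mm high. Origin: centre of its underside.
- label_roll: Bystander: a roll of white labels standing on its flat side, 58 mm across, 40 mm high. Origin: centre of its underside.
Things that resemble listed ones, but are neither listed nor needed, are in the scene too. What is shaped like the lid_2 but yellow is not meant.

How it is judged:
By the outcome, as a careful person would: the job done as asked, in the order asked, and still so for the second after the job is handed in, with the robot touching nothing.
Of tote_a, tote_b, tote_c only 1 to 1 are there at a start; the rules pass over those that are not, and their reading is None.
Of parcel_1, parcel_2, parcel_3, parcel_4 only 3 to 4 are there at a start; the rules pass over those that are not, and their reading is None.
At some moment in a run one of parcel_1, parcel_2, parcel_3, parcel_4, lid_1, lid_2, lid_3 may be knocked a few centimetres aside while the robot is not near it.
It also fails if it takes over 210 s, if anything falls off the work surface, if the arm or the gripper's body presses on something with over 40 N, if the wrist force passes 120 N, or if a joint passes its speed limit or range.

## Working session

There is one attempt and no reset: what is moved stays moved. The work goes in short steps, Python scripts to look and compute and a tool call to move; the robot and the scene stay as the last step left them, time stands still between calls to the robot, and variables do not carry over. Pictures are saved under pics/ and viewed, at most 14 in all, crops included, and the job is handed in when it is done.

Besides the shell and the picture viewer there is one more tool, called after ">>>" as name(argument=value, ...) on one line, values as JSON. apply_moves: Moves the arm, as the interface text tells. Its arguments: {"type":"object","properties":{"targets":{"type":"array"},"grip_force":{"type":"number"}},"required":["targets"]}

```bash
mkdir -p pics; cat > h.py <<'E'
import numpy as np, cv2
from plant import arm
from scipy.spatial.transform import Rotation as R
def cal(n):
    c=arm.get_calibration(n); f=240/np.tan(np.radians(c['vfov'])/2); return f,c['cx'],c['cy'],np.array(c['extrinsics'])
def cap(n,fn=None):
    c=cal(n); p,d=arm.capture(n)
    if fn: cv2.imwrite('pics/'+fn,p[:,:,::-1])
    return p,d,c
def cloud(d,c):
    f,cx,cy,T=c; v,u=np.mgrid[:480,:640]
    P=np.stack([(u-cx)/f*d,(v-cy)/f*d,d],-1); W=P@T[:3,:3].T+T[:3,3]; W[d==0]=np.nan; return W
E
python3 - <<'E'
from h import *
print(arm.get_obs())
for n in ('top','side','wrist'):
    p,d,c=cap(n,n+'0.png'); np.savez('pics/'+n+'0.npz',p=p,d=d,W=cloud(d,c)); print(n,c)
E
```

```text
{'clock': 0.0, 'joint_positions': array([ 1.16140078e+00,  3.51256926e-01,  1.65238632e+00,  1.14583673e-05,
        1.13909311e+00, -8.45841455e-02]), 'qd': array([-0.00050011,  0.00092503,  0.00093575, -0.00017743,  0.00019656,
        0.00150957]), 'joint_efforts': array([ 1.33078647e-03, -4.97317386e+01, -2.85260725e+01,  6.99634734e-02,
        2.56077410e-02, -7.02107718e-05]), 'eef_pos': array([0.17539539, 0.52104122, 0.30220439]), 'tcp_rot': array([-5.07933172e-01, -3.09996533e+00,  1.73785180e-03]), 'ft_force': array([-0.28679126, -0.61882226, -0.57243046]), 'wrist_torque': array([-0.03559145,  0.0556751 , -0.01034762]), 'grasp_force': 0.0, 'opening': 0.09307459203203362}
top (np.float64(602.9977804809221), 314.47734097672185, 242.91157246115105, array([[ 1.99936087e-02, -9.95836200e-01,  8.89410981e-02,
         3.48060088e-01],
       [-9.99796522e-01, -2.01525155e-02, -8.88948295e-04,
        -3.93959846e-03],
       [ 2.67763375e-03, -8.89052273e-02, -9.96036491e-01,
         1.71211564e+00],
       [ 0.00000000e+00,  0.00000000e+00,  0.00000000e+00,
         1.00000000e+00]]))
side (np.float64(492.520240537563), 320.7094223521926, 244.18281644440185, array([[ 0.87563676, -0.31766639,  0.3637971 ,  0.08127855],
       [-0.48237965, -0.53799275,  0.69128407, -0.78560077],
       [-0.02387751, -0.78080206, -0.62432203,  0.826731  ],
       [ 0.        ,  0.        ,  0.        ,  1.        ]]))
wrist (np.float64(407.0342454812947), 317.1305918161969, 238.57243413633174, array([[ 3.18692384e-01,  9.18379167e-01,  2.34552490e-01,
         1.10926597e-01],
       [ 9.47858191e-01, -3.08811480e-01, -7.87421053e-02,
         5.42275493e-01],
       [ 1.17392505e-04,  2.47417008e-01, -9.68909083e-01,
         3.84661847e-01],
       [ 0.00000000e+00,  0.00000000e+00,  0.00000000e+00,
         1.00000000e+00]]))
```

View pics/top0.png

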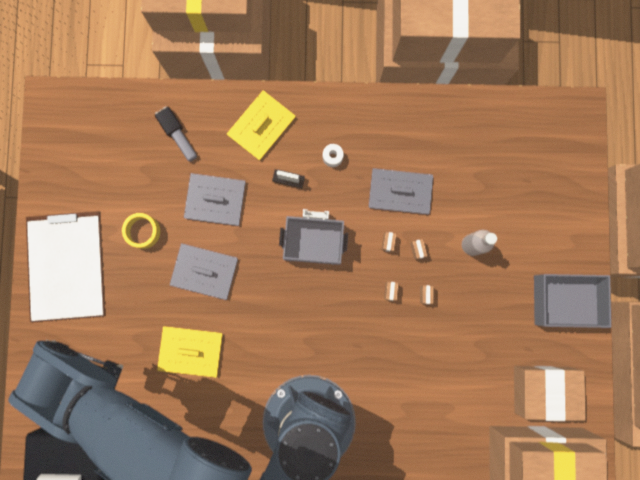

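View pics/side0.png

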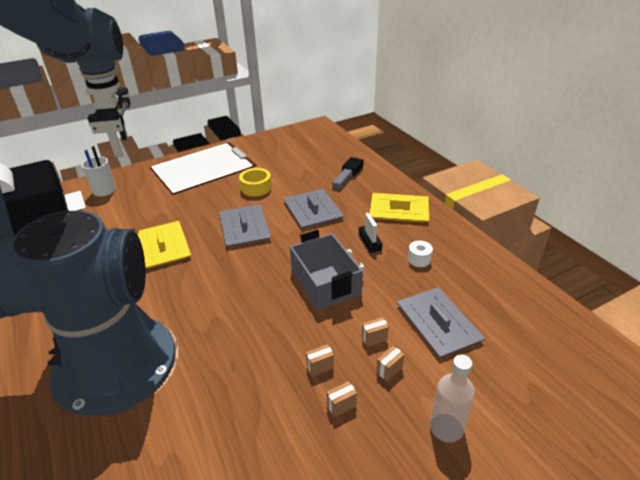

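The top view shows the grey tote with black clips at (315,240) and its pocket at (316,214). Grey lids are at (215,199), (204,271) and (401,191), and the cartons are at (390,242), (420,250), (392,292) and (428,295). The tag and cradle are at (289,178).

Look-alikes to avoid:
- Yellow lids at (262,125) and (190,352).
- A clipless tote at (573,300).
- Big cartons at (555,393).
- A clipboard at (65,267).

```bash
cat >> h.py <<'E'
def blobs(W,zlo,zhi,amin=12,box=(0.1,0.95,-0.65,0.65)):
    m=((W[...,2]>zlo)&(W[...,2]<zhi)&(W[...,0]>box[0])&(W[...,0]<box[1])&(W[...,1]>box[2])&(W[...,1]<box[3])).astype(np.uint8)
    n,l,s,ce=cv2.connectedComponentsWithStats(m,connectivity=8)
    for i in range(1,n):
        if s[i,4]<amin: continue
        q=W[l==i]; r=cv2.minAreaRect((q[:,:2]*1000).astype(np.float32))
        print('px',ce[i].round(0),'n',s[i,4],'z95',round(np.percentile(q[:,2],90)*1000),'rect c',np.round(r[0],1),'size',np.round(r[1],1),'ang',round(r[2],1))
E
python3 - <<'E'
from h import *
W=np.load('pics/top0.npz')['W']
print('table z',np.nanmedian(W[300:400,400:480,2]))
for a in ((.008,.3),(.027,.06),(.066,.12)): print(a); blobs(W,*a)
E
```

```text
table z -0.0006165630784925602
(0.008, 0.3)
px [261. 124.] n 2298 z95 22 rect c [840.7 156. ] size [129.5 173.7] ang 53.1
px [175. 131.] n 830 z95 33 rect c [804.  394.9] size [175.1  54.3] ang 36.1
px [332. 154.] n 331 z95 44 rect c [751.7 -50.3] size [57.2 58.5] ang 9.6
px [288. 178.] n 395 z95 77 rect c [682.5  73.2] size [88.9 37.1] ang 77.1
px [401. 190.] n 2299 z95 21 rect c [ 656.1 -247.6] size [178.3 118.3] ang 84.3
px [214. 199.] n 2391 z95 21 rect c [620.4 280.5] size [164.4 131.4] ang 83.1
px [313. 234.] n 1056 z95 88 rect c [521.4  -4.9] size [189.  153.4] ang 86.3
px [140. 230.] n 567 z95 48 rect c [527.5 483.9] size [102.5  96.4] ang 23.8
px [ 93. 219.] n 21 z95 12 rect c [555.2 621.9] size [14.8 25. ] ang 7.3
px [479. 242.] n 665 z95 188 rect c [ 514.6 -469.4] size [ 61.5 101.3] ang 24.6
px [389. 241.] n 221 z95 49 rect c [ 510.7 -215.9] size [36.2 54.6] ang 81.5
px [418. 248.] n 227 z95 49 rect c [ 490.7 -296.5] size [52.2 32.8] ang 12.8
px [203. 271.] n 2434 z95 21 rect c [413.6 305.8] size [170.7 124.4] ang 76.6
px [ 90. 259.] n 20 z95 12 rect c [441.6 627.8] size [
[... 1862 characters left out ...]
91. 290.] n 203 z95 49 rect c [ 370.5 -221.1] size [32.  48.3] ang 85.2
px [427. 294.] n 210 z95 48 rect c [ 363.2 -320. ] size [47.3 32.6] ang 0.1
px [188. 352.] n 121 z95 42 rect c [191.4 336.2] size [60.1 14.4] ang 84.2
px [523. 376.] n 139 z95 57 rect c [ 155.  -592.7] size [ 52.4 105.9] ang 40.8
(0.066, 0.12)
px [287. 174.] n 90 z95 81 rect c [682.9  73.4] size [59.4 11.6] ang 77.0
px [313. 239.] n 502 z95 92 rect c [504.3  -1.4] size [184.3 118.6] ang 86.4
px [473. 244.] n 156 z95 117 rect c [ 501.  -438.1] size [61.3 32.1] ang 20.5
px [544. 300.] n 165 z95 79 rect c [ 353.5 -637.7] size [ 22.9 138.1] ang 89.9
px [538. 382.] n 910 z95 94 rect c [ 135.2 -607.7] size [84.3 70.1] ang 89.8
```

```bash
python3 -c "
import cv2
p=cv2.imread('pics/top0.png'); c=p[160:320,160:460]; cv2.imwrite('pics/crop1.png',cv2.resize(c,(800,427),interpolation=cv2.INTER_CUBIC))"
```

```text
(no output)
```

View pics/crop1.png

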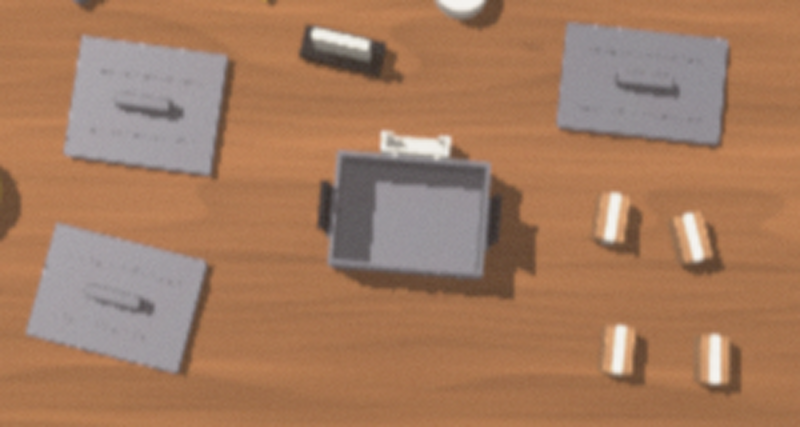

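The crop confirms the choice: the tote with clips, the three grey lids and the four taped cartons. I'll go over the tote with the tool squared to the world.

>>> apply_moves(targets=[[[1,0,0,-0.2,0,0,-0.2],[1,0,0,-0.4,0,0,-0.4],[1,0,0,-0.5,0,0,-0.62],[1,0,0,-0.5,0,0,-0.62],[1,0,0,-0.5,0,0,-0.62]]])

```text
clock: 0.78
eef_pos: [0.1754, 0.5211, 0.3521]
tcp_rot: [-0.004, -3.141, 0.001]
ft_force: [-0.4, -0.2, 0.3]
opening: 0.093
grasp_force: 0.0
```

>>> apply_moves(targets=[[[1,-0.12,-0.18,0,0,0,0],[1,-0.24,-0.36,0,0,0,0],[1,-0.36,-0.54,0,0,0,0],[1,-0.48,-0.72,0,0,0,0],[1,-0.6,-0.9,0,0,0,0]]])

```text
clock: 1.4
eef_pos: [0.2364, 0.4296, 0.3528]
tcp_rot: [0.002, 3.141, 0.0]
ft_force: [0.2, 0.1, -0.8]
opening: 0.0928
grasp_force: 0.0
```

>>> apply_moves(targets=[[[1,-0.12,-0.18,0,0,0,0],[1,-0.24,-0.36,0,0,0,0],[1,-0.36,-0.54,0,0,0,0],[1,-0.48,-0.72,0,0,0,0],[1,-0.6,-0.9,0,0,0,0]]])

```text
clock: 2.02
eef_pos: [0.2961, 0.3395, 0.3528]
tcp_rot: [0.002, 3.141, 0.0]
ft_force: [-1.0, 0.3, -0.2]
opening: 0.0924
grasp_force: 0.0
```

>>> apply_moves(targets=[[[1,-0.12,-0.18,0,0,0,0],[1,-0.24,-0.36,0,0,0,0],[1,-0.36,-0.54,0,0,0,0],[1,-0.48,-0.72,0,0,0,0],[1,-0.6,-0.9,0,0,0,0]]])

```text
clock: 2.65
eef_pos: [0.3558, 0.2495, 0.3528]
tcp_rot: [0.002, 3.141, 0.0]
ft_force: [1.2, 0.4, 0.5]
opening: 0.0932
grasp_force: 0.0
```

>>> apply_moves(targets=[[[1,-0.12,-0.18,0,0,0,0],[1,-0.24,-0.36,0,0,0,0],[1,-0.36,-0.54,0,0,0,0],[1,-0.48,-0.72,0,0,0,0],[1,-0.6,-0.9,0,0,0,0]]])

```text
clock: 3.28
eef_pos: [0.4155, 0.1595, 0.3528]
tcp_rot: [0.002, 3.141, 0.0]
ft_force: [0.2, 0.6, -1.0]
opening: 0.0929
grasp_force: 0.0
```

>>> apply_moves(targets=[[[1,-0.12,-0.18,0,0,0,0],[1,-0.24,-0.36,0,0,0,0],[1,-0.36,-0.54,0,0,0,0],[1,-0.48,-0.72,0,0,0,0],[1,-0.6,-0.9,0,0,0,0]]])

```text
clock: 3.9
eef_pos: [0.4753, 0.0695, 0.3528]
tcp_rot: [0.002, 3.141, -0.0]
ft_force: [0.6, 0.9, 0.7]
opening: 0.0926
grasp_force: 0.0
```

>>> apply_moves(targets=[[[1,-0.06,-0.15,0,0,0,0],[1,-0.12,-0.3,0,0,0,0],[1,-0.2,-0.5,0,0,0,0],[1,-0.29,-0.7,0,0,0,0],[1,-0.29,-0.7,0,0,0,0]]])

```text
clock: 4.53
eef_pos: [0.5045, 0.0001, 0.3526]
tcp_rot: [-0.003, -3.141, 0.0]
ft_force: [-0.1, -0.4, -0.4]
opening: 0.0932
grasp_force: 0.0
```

```bash
python3 - <<'E'
from h import *
p,d,c=cap('wrist','w1.png'); W=cloud(d,c); np.savez('pics/w1.npz',p=p,W=W)
blobs(W,.066,.12,100); blobs(W,.03,.055,100)
m=(abs(W[...,2]-.075)<.006)&(abs(W[...,0]-.504)<.09)&(abs(W[...,1])<.11)
q=W[m][:,:2]*1000
for y in np.arange(-6,3,.5):  # sharpest yaw: outer width
    a=np.radians(y);e=np.array([np.cos(a),np.sin(a)]);t=q@e
    print(y,round(np.percentile(t,99.5)-np.percentile(t,.5),1),end=' | ')
E
```

```text
px [314. 212.] n 3662 z95 76 rect c [502.1  -2.4] size [158.4 117.2] ang 86.3
px [214. 206.] n 918 z95 94 rect c [496.7 -89. ] size [12.4 49.9] ang 86.9
px [414. 217.] n 901 z95 94 rect c [507.6  83.7] size [12.6 50. ] ang 86.4
px [398. 388.] n 349 z95 78 rect c [681.4  72.6] size [58.8 10.4] ang 79.6
px [71. 55.] n 2433 z95 45 rect c [ 367.7 -221.5] size [31.4 48.7] ang 84.8
px [625. 104.] n 550 z95 40 rect c [409.1 290.9] size [34.  14.4] ang 76.7
px [313. 230.] n 2160 z95 53 rect c [503.1  -2.5] size [151.  107.8] ang 86.4
px [ 16. 188.] n 1647 z95 45 rect c [ 485.9 -297.8] size [48.2 32.1] ang 15.4
px [100. 207.] n 1880 z95 45 rect c [ 505.2 -213.9] size [31.1 48.6] ang 81.4
px [280. 279.] n 130 z95 45 rect c [577.2 -36.9] size [12.1 16.4] ang 87.8
px [340. 283.] n 138 z95 45 rect c [581.   22.4] size [11.5 17.3] ang 83.1
px [ 99. 336.] n 119 z95 39 rect c [ 647.3 -236.1] size [23.6  3.5] ang 83.1
px [270. 416.] n 1688 z95 41 rect c [747.9 -53.9] size [54.3 57.9] ang 43.9
-6.0 120.4 | -5.5 119.4 | -5.0 118.4 | -4.5 117.3 | -4.0 116.4 | -3.5 116.1 | -3.0 116.6 | -2.5 117.6 | -2.0 118.6 | -1.5 119.6 | -1.0 120.7 | -0.5 121.7 | 0.0 122.8 | 0.5 124.0 | 1.0 125.0 | 1.5 126.2 | 2.0 127.4 | 2.5 128.6 |
```

View pics/w1.png

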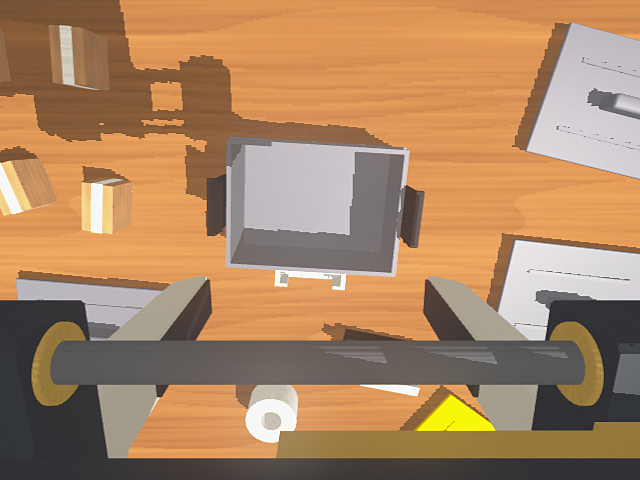

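The wrist view shows the tote rim at (314,212) measuring 158×117 mm, so it is the nominal make, at a yaw of -3.6°. The cartons are at upper left, (100,207), (16,188) and (80,55).

```bash
cat >> h.py <<'E'
def plan(*wps,start=None):
    # wps: (x,y,z mm, yaw deg); prints per-waypoint total tool shift (units 0.1 m) & turn (units 30 deg), in axes at leg start
    o=arm.get_obs(); Rm=R.from_rotvec(o['tcp_rot']).as_matrix(); ty=Rm[:,1]
    cur=start or (*(o['eef_pos']*1000),np.degrees(np.arctan2(-ty[0],ty[1])))
    print('at',np.round(cur,1),'tilt',np.round(np.degrees(Rm[:2,2]),2))
    for w in wps:
        a=np.radians(cur[3]); d=np.array(w[:3])-cur[:3]
        s=(d@[-np.cos(a),-np.sin(a),0],d@[-np.sin(a),np.cos(a),0],-d[2])
        print(w,'shift',np.round(np.array(s)/100,3),'turn',round(-(w[3]-cur[3])/30,3)); cur=w
E
python3 - <<'E'
from h import *
plan((505.2,-213.9,200,-8.6),(505.2,-213.9,98,-8.6),(505.2,-213.9,230,-8.6),(474.1,-33.9,230,-3.6),(474.1,-33.9,106,-3.6),(474.1,-33.9,230,-3.6))
E
```

```text
at [ 5.042e+02  8.000e-01  3.526e+02 -1.000e-01] tilt [-0.02  0.01]
(505.2, -213.9, 200, -8.6) shift [-0.013 -2.147  1.526] turn 0.284
(505.2, -213.9, 98, -8.6) shift [0.   0.   1.02] turn -0.0
(505.2, -213.9, 230, -8.6) shift [ 0.    0.   -1.32] turn -0.0
(474.1, -33.9, 230, -3.6) shift [ 0.577  1.733 -0.   ] turn -0.167
(474.1, -33.9, 106, -3.6) shift [0.   0.   1.24] turn -0.0
(474.1, -33.9, 230, -3.6) shift [ 0.    0.   -1.24] turn -0.0
```

>>> apply_moves(targets=[[[0.1,0,-0.2,0.1,0,0,0],[0.1,0,-0.4,0.2,0,0,0],[0.1,0,-0.6,0.3,0,0,0],[0.1,0,-0.8,0.4,0,0,0],[0.1,0,-1.0,0.5,0,0,0]]])

```text
clock: 5.2
eef_pos: [0.5041, -0.0987, 0.3025]
tcp_rot: [0.001, -3.142, -0.0]
ft_force: [0.8, -0.3, -0.1]
opening: 0.0519
grasp_force: 0.0
```

>>> apply_moves(targets=[[[0.1,0,-0.2,0.1,0,0,0],[0.1,0,-0.4,0.3,0,0,0],[0.1,0,-0.6,0.5,0,0,0],[0.1,0,-0.8,0.7,0,0,0],[0.1,0,-1.0,0.9,0,0,0]]])

```text
clock: 5.82
eef_pos: [0.5043, -0.1994, 0.212]
tcp_rot: [-0.0, 3.141, 0.0]
ft_force: [1.2, -0.4, 0.8]
opening: 0.0514
grasp_force: 0.0
```

>>> apply_moves(targets=[[[0.1,-0.01,-0.15,0,0,0,0.29],[0.1,-0.01,-0.15,0.2,0,0,0.29],[0.1,-0.01,-0.15,0.4,0,0,0.29],[0.1,-0.01,-0.15,0.6,0,0,0.29],[0.1,-0.01,-0.15,0.8,0,0,0.29]]])

```text
clock: 6.45
eef_pos: [0.5053, -0.2137, 0.132]
tcp_rot: [0.238, 3.132, 0.0]
ft_force: [0.2, -0.2, -0.4]
opening: 0.051
grasp_force: 0.0
```

>>> apply_moves(targets=[[[0.1,0,0,0.1,0,0,0],[0.1,0,0,0.2,0,0,0],[0.1,0,0,0.34,0,0,0],[-1,0,0,0.34,0,0,0],[-1,0,0,0.34,0,0,0]]], grip_force=15)

```text
clock: 7.08
eef_pos: [0.5055, -0.2139, 0.099]
tcp_rot: [0.239, 3.132, -0.0]
ft_force: [0.8, -0.6, -0.2]
opening: 0.0357
grasp_force: 0.0
```

>>> apply_moves(targets=[[[-1,0,0,0,0,0,0],[-1,0,0,0,0,0,0],[-1,0,0,-0.1,0,0,0],[-1,0,0,-0.3,0,0,0],[-1,0,0,-0.5,0,0,0]]])

```text
clock: 7.7
eef_pos: [0.5054, -0.2138, 0.1499]
tcp_rot: [0.239, 3.132, -0.0]
ft_force: [0.2, 0.2, -0.3]
opening: 0.03
grasp_force: 15.0
```

>>> apply_moves(targets=[[[-1,0,0,-0.2,0,0,0],[-1,0,0.1,-0.4,0,0,0],[-1,0.05,0.2,-0.6,0,0,0],[-1,0.1,0.4,-0.8,0,0,0],[-1,0.2,0.6,-0.8,0,0,0]]])

```text
clock: 8.32
eef_pos: [0.4949, -0.1509, 0.2302]
tcp_rot: [0.239, 3.13, -0.001]
ft_force: [-0.3, -0.5, -1.5]
opening: 0.03
grasp_force: 15.0
```

>>> apply_moves(targets=[[[-1,0.1,0.2,0,0,0,0],[-1,0.2,0.4,0,0,0,0],[-1,0.3,0.6,0,0,0,0],[-1,0.37,0.8,0,0,0,0],[-1,0.37,1.0,0,0,0,0]]])

```text
clock: 8.95
eef_pos: [0.4724, -0.0456, 0.2283]
tcp_rot: [-0.238, -3.131, -0.0]
ft_force: [0.2, -0.9, -0.4]
opening: 0.0301
grasp_force: 15.0
```

>>> apply_moves(targets=[[[-1,0,0.1,0,0,0,-0.17],[-1,0,0.13,0.1,0,0,-0.17],[-1,0,0.13,0.3,0,0,-0.17],[-1,0,0.13,0.5,0,0,-0.17],[-1,0,0.13,0.6,0,0,-0.17]]])

```text
clock: 9.57
eef_pos: [0.4744, -0.0341, 0.1672]
tcp_rot: [-0.102, -3.138, -0.0]
ft_force: [0.2, -0.1, -0.9]
opening: 0.03
grasp_force: 15.0
```

```bash
python3 -c "
from h import *
plan((474.1,-33.9,106,-3.6))"
```

```text
at [474.4 -34.1 167.2  -3.7] tilt [-0.12  0.02]
(474.1, -33.9, 106, -3.6) shift [0.004 0.001 0.612] turn -0.004
```

>>> apply_moves(targets=[[[-1,0,0,0.2,0,0,0],[-1,0,0,0.4,0,0,0],[-1,0,0,0.55,0,0,0],[-1,0,0,0.61,0,0,0],[-0.1,0,0,0.61,0,0,0]]])

```text
clock: 10.2
eef_pos: [0.4753, -0.0342, 0.1077]
tcp_rot: [-0.099, -3.14, -0.0]
ft_force: [-0.3, 0.1, -0.2]
opening: 0.0361
grasp_force: 0.0
```

>>> apply_moves(targets=[[[-0.1,0,0,0,0,0,0],[-0.1,0,0,-0.1,0,0,0],[-0.1,0,0,-0.4,0,0,0],[-0.1,0,0,-0.7,0,0,0],[-0.1,0,0,-1.0,0,0,0]]])

```text
clock: 10.82
eef_pos: [0.4752, -0.0342, 0.2097]
tcp_rot: [0.099, 3.139, -0.0]
ft_force: [0.7, -0.3, -0.5]
opening: 0.0414
grasp_force: 0.0
```

>>> apply_moves(targets=[[[0.1,0,-0.2,-0.1,0,0,0],[0.1,0,-0.4,-0.3,0,0,0],[0.1,0,-0.6,-0.5,0,0,0],[0.1,0,-0.8,-0.7,0,0,0],[0.1,0,-1.0,-0.7,0,0,0]]])

```text
clock: 11.45
eef_pos: [0.4692, -0.1347, 0.2802]
tcp_rot: [0.099, 3.136, -0.002]
ft_force: [-0.1, -0.1, -0.2]
opening: 0.0513
grasp_force: 0.0
```

```bash
python3 - <<'E'
from h import *
p,d,c=cap('wrist','w2.png'); W=cloud(d,c)
blobs(W,.03,.055,150)
t,d,c=cap('top','t2.png'); blobs(cloud(d,c),.027,.06,90,(.25,.7,-.4,.4))
plan((485.9,-297.8,200,15.4),(485.9,-297.8,99,15.4),(485.9,-297.8,230,15.4),(525.9,-37.1,230,-3.6))
E
```

```text
px [62. 91.] n 3464 z95 45 rect c [ 359.7 -321.1] size [48.7 31.7] ang 0.2
px [194.  94.] n 3059 z95 45 rect c [ 367.5 -221.9] size [30.6 48.4] ang 85.5
px [394. 198.] n 366 z95 52 rect c [448.7 -63.3] size [32.3 65.2] ang 35.9
px [525. 178.] n 164 z95 44 rect c [445.1  26.9] size [105.9   2.2] ang 86.7
px [443. 220.] n 2588 z95 49 rect c [474.5 -34. ] size [30.7 48.2] ang 86.8
px [575. 244.] n 2182 z95 53 rect c [505.4  72.3] size [ 3.4 99. ] ang 86.6
px [122. 251.] n 2568 z95 45 rect c [ 485.7 -298.1] size [48.6 31. ] ang 14.3
px [375. 247.] n 260 z95 51 rect c [496.2 -89.8] size [ 2.8 49.3] ang 83.5
px [231. 417.] n 345 z95 40 rect c [ 652.9 -227.4] size [18.2 14.7] ang 78.3
px [401. 189.] n 117 z95 43 rect c [ 655.  -247.2] size [59.6 16.1] ang 84.7
px [213. 197.] n 113 z95 43 rect c [620.4 281.8] size [59.3 15. ] ang 83.8
px [419. 248.] n 203 z95 49 rect c [ 488.8 -296.6] size [48.  31.2] ang 13.8
px [324. 250.] n 186 z95 52 rect c [476.3 -32.2] size [47.8 27.8] ang 0.8
px [202. 270.] n 108 z95 42 rect c [414.5 304.9] size [59.1 13.7] ang 76.3
px [427. 294.] n 210 z95 49 rect c [ 363.3 -319.9] size [46.9 33.2] ang 0.7
at [ 468.8 -135.1  278.9   -3.7] tilt [ 0.09 -0.05]
(485.9, -297.8, 200, 15.4) shift [-0.275 -1.612  0.789] turn -0.637
(485.9, -297.8, 99, 15.4) shift [0.   0.   1.01] turn -0.0
(485.9, -297.8, 230, 15.4) shift [ 0.    0.   -1.31] turn -0.0
(525.9, -37.1, 230, -3.6) shift [-1.078  2.407 -0.   ] turn 0.633
```

>>> apply_moves(targets=[[[0.1,-0.06,-0.2,0.1,0,0,0],[0.1,-0.12,-0.4,0.2,0,0,0],[0.1,-0.18,-0.6,0.3,0,0,0],[0.1,-0.24,-0.8,0.4,0,0,0],[0.1,-0.28,-1.0,0.5,0,0,0]]])

```text
clock: 12.18
eef_pos: [0.4908, -0.237, 0.2268]
tcp_rot: [-0.099, -3.14, -0.0]
ft_force: [-0.2, 0.4, 0.8]
opening: 0.0509
grasp_force: 0.0
```

>>> apply_moves(targets=[[[0.1,0,-0.2,0.1,0,0,-0.2],[0.1,0,-0.4,0.2,0,0,-0.4],[0.1,0,-0.6,0.3,0,0,-0.61],[0.1,0,-0.62,0.5,0,0,-0.61],[0.1,0,-0.62,0.7,0,0,-0.61]]])

```text
clock: 12.8
eef_pos: [0.4865, -0.2985, 0.1566]
tcp_rot: [0.401, -3.116, 0.0]
ft_force: [-0.7, 0.2, -0.4]
opening: 0.0511
grasp_force: 0.0
```

>>> apply_moves(targets=[[[0.1,0,0,0.2,0,0,0],[0.1,0,0,0.4,0,0,0],[0.1,0,0,0.6,0,0,0],[-1,0,0,0.6,0,0,0],[-1,0,0,0.6,0,0,0]]])

```text
clock: 13.42
eef_pos: [0.4869, -0.2977, 0.0981]
tcp_rot: [-0.402, 3.115, -0.001]
ft_force: [0.1, -0.2, 0.9]
opening: 0.0357
grasp_force: 0.0
```

>>> apply_moves(targets=[[[-1,0,0,0,0,0,0],[-1,0,0,0,0,0,0],[-1,0,0,-0.2,0,0,0],[-1,0,0,-0.4,0,0,0],[-1,0,0,-0.7,0,0,0]]])

```text
clock: 14.05
eef_pos: [0.4865, -0.2973, 0.1693]
tcp_rot: [0.402, -3.116, -0.0]
ft_force: [-0.7, -0.0, -0.7]
opening: 0.0297
grasp_force: 15.0
```

```bash
python3 -c "
from h import *
plan((485.9,-297.8,230,14.4),(525.9,-37.1,230,-3.6))"
```

```text
at [ 486.5 -297.3  169.3   14.7] tilt [-0.01  0.01]
(485.9, -297.8, 230, 14.4) shift [ 0.007 -0.004 -0.607] turn 0.01
(525.9, -37.1, 230, -3.6) shift [-1.036  2.426 -0.   ] turn 0.6
```

>>> apply_moves(targets=[[[-1,-0.05,0.1,-0.2,0,0,0],[-1,-0.1,0.2,-0.4,0,0,0],[-1,-0.2,0.4,-0.6,0,0,0],[-1,-0.3,0.6,-0.6,0,0,0],[-1,-0.4,0.8,-0.6,0,0,0]]])

```text
clock: 14.68
eef_pos: [0.5053, -0.2079, 0.2285]
tcp_rot: [-0.403, 3.116, 0.0]
ft_force: [0.9, -0.2, -0.3]
opening: 0.0305
grasp_force: 15.0
```

>>> apply_moves(targets=[[[-1,-0.1,0.2,0,0,0,0],[-1,-0.2,0.4,0,0,0,0],[-1,-0.3,0.6,0,0,0,0],[-1,-0.4,0.8,0,0,0,0],[-1,-0.4,1.0,0,0,0,0]]])

```text
clock: 15.3
eef_pos: [0.5183, -0.101, 0.228]
tcp_rot: [0.403, -3.116, -0.0]
ft_force: [-0.4, 0.1, -0.6]
opening: 0.0301
grasp_force: 15.0
```

>>> apply_moves(targets=[[[-1,-0.1,0.2,0,0,0,0.2],[-1,-0.24,0.4,0,0,0,0.4],[-1,-0.24,0.62,0,0,0,0.61],[-1,-0.24,0.62,0.2,0,0,0.61],[-1,-0.24,0.62,0.4,0,0,0.61]]])

```text
clock: 15.92
eef_pos: [0.5253, -0.0358, 0.1877]
tcp_rot: [0.098, 3.14, -0.0]
ft_force: [0.3, 0.1, -0.7]
opening: 0.0299
grasp_force: 15.0
```

```bash
python3 -c "
from h import *
plan((525.9,-37.1,106,-3.6))"
```

```text
at [525.3 -35.8 187.7  -3.6] tilt [ 0.01 -0.  ]
(525.9, -37.1, 106, -3.6) shift [-0.007 -0.012  0.817] turn 0.001
```

>>> apply_moves(targets=[[[-1,0,-0.01,0.2,0,0,0],[-1,0,-0.01,0.4,0,0,0],[-1,0,-0.01,0.6,0,0,0],[-1,0,-0.01,0.75,0,0,0],[-1,0,-0.01,0.83,0,0,0]]])

```text
clock: 16.55
eef_pos: [0.5255, -0.0376, 0.1042]
tcp_rot: [-0.099, -3.139, -0.0]
ft_force: [0.1, -0.4, 0.3]
opening: 0.0298
grasp_force: 15.0
```

>>> apply_moves(targets=[[[-0.1,0,0,0,0,0,0],[-0.1,0,0,0,0,0,0],[-0.1,0,0,-0.2,0,0,0],[-0.1,0,0,-0.5,0,0,0],[-0.1,0,0,-0.9,0,0,0]]])

```text
clock: 17.18
eef_pos: [0.5256, -0.0379, 0.1959]
tcp_rot: [-0.099, -3.14, -0.0]
ft_force: [0.4, -0.2, 0.4]
opening: 0.0417
grasp_force: 0.0
```

>>> apply_moves(targets=[[[0.1,0.2,-0.1,-0.2,0,0,0],[0.1,0.4,-0.3,-0.4,0,0,0],[0.1,0.6,-0.5,-0.6,0,0,0],[0.1,0.8,-0.7,-0.7,0,0,0],[0.1,1.0,-0.9,-0.7,0,0,0]]])

```text
clock: 17.8
eef_pos: [0.4199, -0.1221, 0.2662]
tcp_rot: [0.099, 3.137, -0.002]
ft_force: [0.5, -0.5, -0.1]
opening: 0.0516
grasp_force: 0.0
```

```bash
python3 - <<'E'
from h import *
p,d,c=cap('wrist','w3.png'); W=cloud(d,c)
blobs(W,.03,.06,350)
plan((367.6,-221.7,200,-4.8),(367.6,-221.7,98,-4.8),(367.6,-221.7,230,-4.8),(478.3,32,230,-3.6))
E
```

```text
px [ 48. 161.] n 3388 z95 45 rect c [ 359.7 -321. ] size [48.4 31.4] ang 0.0
px [180. 164.] n 2991 z95 45 rect c [ 367.7 -222.2] size [31.  48.3] ang 85.3
px [462. 250.] n 1926 z95 58 rect c [445.3  -6.5] size [ 50.1 165.9] ang 14.1
px [435. 285.] n 1674 z95 50 rect c [480.2 -34.1] size [30.3 51.7] ang 87.3
px [570. 281.] n 893 z95 57 rect c [478.5  73.8] size [ 2.9 40.5] ang 86.3
at [ 418.  -123.2  265.6   -3.6] tilt [ 0.03 -0.06]
(367.6, -221.7, 200, -4.8) shift [ 0.441 -1.015  0.656] turn 0.039
(367.6, -221.7, 98, -4.8) shift [0.   0.   1.02] turn -0.0
(367.6, -221.7, 230, -4.8) shift [ 0.    0.   -1.32] turn -0.0
(478.3, 32, 230, -3.6) shift [-0.891  2.621 -0.   ] turn -0.04
```

>>> apply_moves(targets=[[[0.1,0.1,-0.2,0.1,0,0,0.04],[0.1,0.2,-0.4,0.2,0,0,0.04],[0.1,0.3,-0.6,0.4,0,0,0.04],[0.1,0.44,-0.8,0.5,0,0,0.04],[0.1,0.44,-1.0,0.6,0,0,0.04]]])

```text
clock: 18.48
eef_pos: [0.3697, -0.219, 0.2048]
tcp_rot: [0.133, 3.138, -0.0]
ft_force: [0.8, 0.2, 0.4]
opening: 0.0509
grasp_force: 0.0
```

>>> apply_moves(targets=[[[0.1,0,-0.02,0.2,0,0,0],[0.1,0,-0.02,0.4,0,0,0],[0.1,0,-0.02,0.6,0,0,0],[0.1,0,-0.02,0.8,0,0,0],[0.1,0,-0.02,1.0,0,0,0]]])

```text
clock: 19.1
eef_pos: [0.3704, -0.2206, 0.1046]
tcp_rot: [0.132, 3.138, -0.001]
ft_force: [0.1, -1.1, -0.7]
opening: 0.0512
grasp_force: 0.0
```

>>> apply_moves(targets=[[[0.1,0,0,0.07,0,0,0],[-1,0,0,0.07,0,0,0],[-1,0,0,0.07,0,0,0],[-1,0,0,0.07,0,0,0],[-1,0,0,0.07,0,0,0]]])

```text
clock: 19.73
eef_pos: [0.3703, -0.2207, 0.0984]
tcp_rot: [0.132, 3.138, -0.001]
ft_force: [0.3, 0.7, 7.0]
opening: 0.03
grasp_force: 15.0
```

>>> apply_moves(targets=[[[-1,0,0,-0.1,0,0,0],[-1,0,0,-0.3,0,0,0],[-1,0,0,-0.5,0,0,0],[-1,0,0,-0.7,0,0,0],[-1,0,0,-0.9,0,0,0]]])

```text
clock: 20.35
eef_pos: [0.3699, -0.2204, 0.189]
tcp_rot: [0.132, 3.139, -0.0]
ft_force: [0.1, 0.5, -0.2]
opening: 0.0299
grasp_force: 15.0
```

>>> apply_moves(targets=[[[-1,-0.05,0.2,-0.2,0,0,-0.04],[-1,-0.1,0.4,-0.4,0,0,-0.04],[-1,-0.2,0.6,-0.4,0,0,-0.04],[-1,-0.3,0.8,-0.4,0,0,-0.04],[-1,-0.4,1.0,-0.4,0,0,-0.04]]])

```text
clock: 20.98
eef_pos: [0.4184, -0.1235, 0.2284]
tcp_rot: [0.099, 3.14, -0.0]
ft_force: [-0.1, -0.7, -1.1]
opening: 0.03
grasp_force: 15.0
```

>>> apply_moves(targets=[[[-1,-0.1,0.2,0,0,0,0],[-1,-0.2,0.4,0,0,0,0],[-1,-0.3,0.6,0,0,0,0],[-1,-0.4,0.8,0,0,0,0],[-1,-0.47,1.0,0,0,0,0]]])

```text
clock: 21.6
eef_pos: [0.4716, -0.0266, 0.2283]
tcp_rot: [0.099, 3.14, -0.0]
ft_force: [0.4, -0.5, -0.3]
opening: 0.0301
grasp_force: 15.0
```

>>> apply_moves(targets=[[[-1,0,0.2,0,0,0,0],[-1,0,0.4,0,0,0,0],[-1,0,0.6,0,0,0,0],[-1,0,0.62,0.1,0,0,0],[-1,0,0.62,0.3,0,0,0]]])

```text
clock: 22.22
eef_pos: [0.4754, 0.0342, 0.1976]
tcp_rot: [0.098, 3.139, -0.0]
ft_force: [0.1, -0.1, -1.1]
opening: 0.0297
grasp_force: 15.0
```

```bash
python3 -c "
from h import *
plan((478.3,32,104,-3.6))"
```

```text
at [475.4  34.2 197.6  -3.6] tilt [ 0.07 -0.01]
(478.3, 32, 104, -3.6) shift [-0.03  -0.021  0.936] turn 0.001
```

>>> apply_moves(targets=[[[-1,-0.055,-0.02,0.2,0,0,0],[-1,-0.055,-0.02,0.4,0,0,0],[-1,-0.055,-0.02,0.6,0,0,0],[-1,-0.055,-0.02,0.8,0,0,0],[-1,-0.055,-0.02,0.93,0,0,0]]])

```text
clock: 22.85
eef_pos: [0.4802, 0.0316, 0.1037]
tcp_rot: [-0.1, -3.139, 0.0]
ft_force: [0.0, 0.1, -0.7]
opening: 0.0298
grasp_force: 15.0
```

>>> apply_moves(targets=[[[-0.1,0,0,0,0,0,0],[-0.1,0,0,0,0,0,0],[-0.1,0,0,-0.2,0,0,0],[-0.1,0,0,-0.5,0,0,0],[-0.1,0,0,-0.9,0,0,0]]])

```text
clock: 23.48
eef_pos: [0.4805, 0.0321, 0.1961]
tcp_rot: [-0.099, -3.14, 0.0]
ft_force: [0.4, -0.7, 0.1]
opening: 0.042
grasp_force: 0.0
```

>>> apply_moves(targets=[[[0.1,0.1,-0.2,-0.2,0,0,0],[0.1,0.2,-0.4,-0.4,0,0,0],[0.1,0.3,-0.6,-0.6,0,0,0],[0.1,0.4,-0.8,-0.6,0,0,0],[0.1,0.5,-1.0,-0.6,0,0,0]]])

```text
clock: 24.1
eef_pos: [0.4242, -0.0651, 0.2558]
tcp_rot: [0.099, 3.138, -0.001]
ft_force: [-0.5, 0.5, -0.7]
opening: 0.0509
grasp_force: 0.0
```

>>> apply_moves(targets=[[[0.1,0.1,-0.2,0,0,0,-0.12],[0.1,0.2,-0.4,0,0,0,-0.12],[0.1,0.3,-0.6,0,0,0,-0.12],[0.1,0.4,-0.8,0,0,0,-0.12],[0.1,0.4,-1.0,0,0,0,-0.12]]])

```text
clock: 24.72
eef_pos: [0.3778, -0.1624, 0.2555]
tcp_rot: [0.0, 3.14, -0.001]
ft_force: [0.1, 0.9, -0.3]
opening: 0.051
grasp_force: 0.0
```

```bash
python3 - <<'E'
from h import *
p,d,c=cap('wrist','w4.png'); W=cloud(d,c)
blobs(W,.03,.06,350)
plan((359.7,-321,98,0),(359.7,-321,230,0),(530.1,28.7,230,-3.6))
E
```

```text
px [104. 203.] n 3290 z95 45 rect c [ 359.8 -321.1] size [31.1 49.1] ang 89.7
at [ 378.2 -163.9  255.7   -0. ] tilt [ 0.1  -0.09]
(359.7, -321, 98, 0) shift [ 0.184 -1.571  1.577] turn -0.001
(359.7, -321, 230, 0) shift [ 0.    0.   -1.32] turn 0.0
(530.1, 28.7, 230, -3.6) shift [-1.704  3.497 -0.   ] turn 0.12
```

>>> apply_moves(targets=[[[0.1,0.05,-0.2,0.1,0,0,0],[0.1,0.1,-0.4,0.2,0,0,0],[0.1,0.19,-0.6,0.3,0,0,0],[0.1,0.19,-0.8,0.4,0,0,0],[0.1,0.19,-1.0,0.5,0,0,0]]])

```text
clock: 25.4
eef_pos: [0.3597, -0.2629, 0.2046]
tcp_rot: [0.0, 3.141, -0.001]
ft_force: [0.3, 0.3, -0.1]
opening: 0.0512
grasp_force: 0.0
```

>>> apply_moves(targets=[[[0.1,0,-0.2,0,0,0,0],[0.1,0,-0.4,0.2,0,0,0],[0.1,0,-0.57,0.4,0,0,0],[0.1,0,-0.57,0.6,0,0,0],[0.1,0,-0.57,0.8,0,0,0]]])

```text
clock: 26.02
eef_pos: [0.3595, -0.3198, 0.1242]
tcp_rot: [0.001, 3.141, -0.001]
ft_force: [0.6, -0.3, -0.5]
opening: 0.051
grasp_force: 0.0
```

>>> apply_moves(targets=[[[0.1,0,0,0.15,0,0,0],[0.1,0,0,0.27,0,0,0],[-1,0,0,0.27,0,0,0],[-1,0,0,0.27,0,0,0],[-1,0,0,0.27,0,0,0]]])

```text
clock: 26.65
eef_pos: [0.3595, -0.319, 0.0983]
tcp_rot: [0.0, 3.141, -0.001]
ft_force: [0.5, -0.5, 1.3]
opening: 0.0298
grasp_force: 15.0
```

>>> apply_moves(targets=[[[-1,0,0,0,0,0,0],[-1,0,0,-0.2,0,0,0],[-1,0,0,-0.5,0,0,0],[-1,0,0,-0.8,0,0,0],[-1,0,0,-1.0,0,0,0]]])

```text
clock: 27.28
eef_pos: [0.3593, -0.3188, 0.1991]
tcp_rot: [0.0, 3.141, -0.001]
ft_force: [0.0, 0.4, -1.0]
opening: 0.0298
grasp_force: 15.0
```

>>> apply_moves(targets=[[[-1,-0.1,0.2,-0.1,0,0,0],[-1,-0.2,0.4,-0.2,0,0,0],[-1,-0.3,0.6,-0.3,0,0,0],[-1,-0.4,0.8,-0.3,0,0,0],[-1,-0.5,1.0,-0.3,0,0,0]]])

```text
clock: 27.9
eef_pos: [0.4094, -0.218, 0.2279]
tcp_rot: [0.0, 3.141, -0.0]
ft_force: [0.8, 0.0, -1.1]
opening: 0.0299
grasp_force: 15.0
```

>>> apply_moves(targets=[[[-1,-0.1,0.2,0,0,0,0],[-1,-0.2,0.4,0,0,0,0],[-1,-0.3,0.6,0,0,0,0],[-1,-0.4,0.8,0,0,0,0],[-1,-0.5,1.0,0,0,0,0]]])

```text
clock: 28.52
eef_pos: [0.4594, -0.118, 0.2278]
tcp_rot: [-0.0, -3.142, -0.0]
ft_force: [0.0, 0.7, -1.3]
opening: 0.0303
grasp_force: 15.0
```

>>> apply_moves(targets=[[[-1,-0.1,0.2,0,0,0,0],[-1,-0.2,0.4,0,0,0,0],[-1,-0.3,0.6,0,0,0,0],[-1,-0.4,0.8,0,0,0,0],[-1,-0.5,1.0,0,0,0,0]]])

```text
clock: 29.15
eef_pos: [0.5094, -0.0181, 0.2278]
tcp_rot: [-0.0, -3.141, -0.0]
ft_force: [0.0, -0.2, -1.3]
opening: 0.0298
grasp_force: 15.0
```

>>> apply_moves(targets=[[[-1,-0.1,0.2,0,0,0,0.12],[-1,-0.18,0.4,0,0,0,0.12],[-1,-0.18,0.5,0,0,0,0.12],[-1,-0.18,0.5,0.1,0,0,0.12],[-1,-0.18,0.5,0.3,0,0,0.12]]])

```text
clock: 29.78
eef_pos: [0.5272, 0.0307, 0.1974]
tcp_rot: [0.099, 3.139, -0.0]
ft_force: [0.3, 0.5, -1.2]
opening: 0.0302
grasp_force: 15.0
```

```bash
python3 -c "
from h import *
plan((530.1,28.7,104,-3.6))"
```

```text
at [527.2  30.7 197.4  -3.6] tilt [ 0.06 -0.01]
(530.1, 28.7, 104, -3.6) shift [-0.03  -0.018  0.934] turn -0.0
```

>>> apply_moves(targets=[[[-1,-0.025,-0.02,0.2,0,0,0],[-1,-0.025,-0.02,0.4,0,0,0],[-1,-0.025,-0.02,0.6,0,0,0],[-1,-0.025,-0.02,0.8,0,0,0],[-1,-0.025,-0.02,0.93,0,0,0]]])

```text
clock: 30.4
eef_pos: [0.529, 0.0284, 0.1035]
tcp_rot: [-0.1, -3.139, 0.0]
ft_force: [-0.1, 0.5, 0.1]
opening: 0.0302
grasp_force: 15.0
```

>>> apply_moves(targets=[[[-0.1,0,0,0,0,0,0],[-0.1,0,0,0,0,0,0],[-0.1,0,0,-0.2,0,0,0],[-0.1,0,0,-0.5,0,0,0],[-0.1,0,0,-0.9,0,0,0]]])

```text
clock: 31.02
eef_pos: [0.5295, 0.029, 0.196]
tcp_rot: [-0.099, -3.14, 0.0]
ft_force: [-0.1, 0.5, 0.3]
opening: 0.042
grasp_force: 0.0
```

>>> apply_moves(targets=[[[0.1,0.1,0.1,-0.2,0,0,0],[0.1,0.2,0.2,-0.4,0,0,0],[0.1,0.3,0.3,-0.6,0,0,0],[0.1,0.4,0.4,-0.8,0,0,0],[0.1,0.4,0.4,-1.0,0,0,0]]])

```text
clock: 31.65
eef_pos: [0.4917, 0.072, 0.2963]
tcp_rot: [0.098, 3.139, 0.0]
ft_force: [0.3, -0.0, -0.4]
opening: 0.0509
grasp_force: 0.0
```

```bash
python3 - <<'E'
from h import *
p,d,c=cap('wrist','w5.png'); W=cloud(d,c)
blobs(W,.03,.06,350); blobs(W,.066,.12,200); blobs(W,.01,.03,1000)
t,d,c=cap('top','t5.png'); W=cloud(d,c); blobs(W,.027,.06,90,(.25,.7,-.4,.4)); blobs(W,.01,.024,500,(.25,.75,-.4,.4))
plan()
E
```

```text
px [600. 101.] n 1543 z95 40 rect c [412.1 303.9] size [60.7 14.4] ang 76.7
px [178. 238.] n 7321 z95 52 rect c [500.7 -49.3] size [ 59.  107.1] ang 86.3
px [272. 241.] n 4986 z95 50 rect c [507.4  37.7] size [112.4  52.8] ang 4.5
px [330. 409.] n 1290 z95 57 rect c [676.4  72.5] size [60.4 10.2] ang 85.3
px [181. 233.] n 5733 z95 91 rect c [501.8  -9.8] size [172.3 116.3] ang 86.4
px [335. 248.] n 1063 z95 94 rect c [507.5  83.6] size [12. 50.] ang 86.4
px [322. 426.] n 384 z95 75 rect c [676.2  72.2] size [59.3  8.9] ang 84.8
px [562.  99.] n 21942 z95 17 rect c [410.7 298.5] size [154.3 122.1] ang 76.7
px [154. 236.] n 1152 z95 28 rect c [501.8 -77.4] size [105.2  19.8] ang 7.0
px [549. 282.] n 6818 z95 17 rect c [579.6 285.7] size [159.4  55.5] ang 82.4
px [333. 395.] n 1627 z95 26 rect c [681.   72.2] size [88.  35.6] ang 77.8
px [402. 189.] n 116 z95 43 rect c [ 654.8 -247.2] size [59.2 14.5] ang 83.2
px [213. 197.] n 115 z95 42 rect c [620.3 281.8] size [60.3 15.4] ang 84.2
px [325. 242.] n 342 z95 53 rect c [502.  -34.8] size [29. 98.] ang 86.1
px [202. 270.] n 107 z95 44 rect c [414.4 304.7] size [58.8 13.6] ang 75.9
px [400. 190.] n 1978 z95 20 rect c [ 655.1 -247.2] size [175.  115.7] ang 84.6
px [214. 199.] n 2068 z95 20 rect c [621. 284.] size [162.6 130.8] ang 83.4
px [203. 271.] n 2137 z95 20 rect c [415.8 305.5] size [166.1 123.9] ang 76.7
at [492.9  71.7 297.3  -3.6] tilt [0.28 0.01]
```

View pics/w5.png

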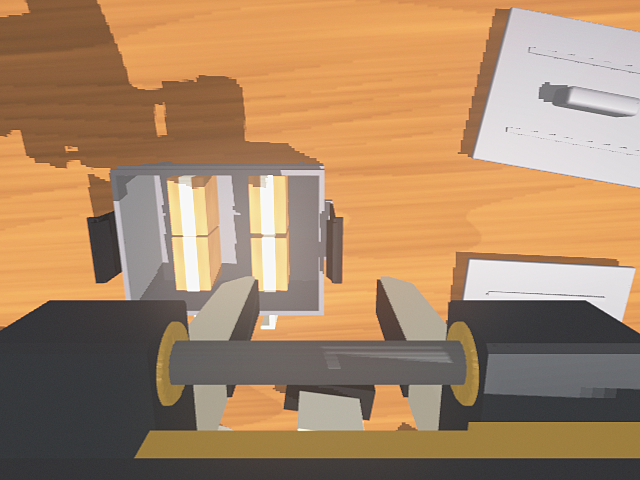

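The picture shows all four cartons flat inside the tote, in two columns at (190,235) and (268,235). The nearest nominal-size lid has its bar at (600,100).

```bash
python3 - <<'E'
from h import *
print(arm.get_obs()['joint_positions'].round(3))
for t in (-103.3,76.7): plan((412.1,303.9,220,t),(412.1,303.9,102,t))
E
```

```text
[ 0.051  0.261  1.791 -0.     1.085 -1.457]
at [492.9  71.7 297.3  -3.6] tilt [0.28 0.01]
(412.1, 303.9, 220, -103.3) shift [0.951 2.267 0.773] turn 3.324
(412.1, 303.9, 102, -103.3) shift [0.   0.   1.18] turn -0.0
at [492.9  71.7 297.3  -3.6] tilt [0.28 0.01]
(412.1, 303.9, 220, 76.7) shift [0.951 2.267 0.773] turn -2.676
(412.1, 303.9, 102, 76.7) shift [0.   0.   1.18] turn -0.0
```

```bash
python3 - <<'E'
from h import *
plan((470,130,297,-28.6),(450,190,297,-53.6),(430,250,260,-78.6),(412.1,303.9,220,-103.3))
E
```

```text
at [492.9  71.7 297.3  -3.6] tilt [0.28 0.01]
(470, 130, 297, -28.6) shift [0.265 0.568 0.003] turn 0.834
(450, 190, 297, -53.6) shift [0.463 0.431 0.   ] turn 0.833
(430, 250, 260, -78.6) shift [0.602 0.195 0.37 ] turn 0.833
(412.1, 303.9, 220, -103.3) shift [ 0.564 -0.069  0.4  ] turn 0.823
```

>>> apply_moves(targets=[[[0,0.05,0.11,0,0,0,0.17],[0,0.1,0.22,0,0,0,0.34],[0,0.16,0.34,0,0,0,0.5],[0,0.21,0.45,0,0,0,0.67],[0,0.27,0.57,0,0,0,0.83]]])

```text
clock: 32.38
eef_pos: [0.4687, 0.1302, 0.2943]
tcp_rot: [-0.778, -3.044, 0.0]
ft_force: [-0.2, 0.9, 0.4]
opening: 0.0466
grasp_force: 0.0
```

>>> apply_moves(targets=[[[0,0.09,0.09,0,0,0,0.17],[0,0.18,0.18,0,0,0,0.34],[0,0.27,0.27,0,0,0,0.5],[0,0.36,0.35,0,0,0,0.67],[0,0.46,0.43,0,0,0,0.83]]])

```text
clock: 33.0
eef_pos: [0.4488, 0.19, 0.2943]
tcp_rot: [-1.416, -2.804, 0.0]
ft_force: [-0.5, 0.6, 0.3]
opening: 0.0463
grasp_force: 0.0
```

>>> apply_moves(targets=[[[0,0.12,0.04,0.07,0,0,0.17],[0,0.24,0.08,0.14,0,0,0.34],[0,0.36,0.12,0.21,0,0,0.5],[0,0.48,0.16,0.28,0,0,0.67],[0,0.6,0.2,0.37,0,0,0.83]]])

```text
clock: 33.62
eef_pos: [0.4291, 0.2501, 0.2571]
tcp_rot: [1.987, 2.433, 0.0]
ft_force: [-0.1, -0.3, -0.2]
opening: 0.0463
grasp_force: 0.0
```

>>> apply_moves(targets=[[[0,0.11,-0.01,0.08,0,0,0.17],[0,0.22,-0.03,0.16,0,0,0.34],[0,0.34,-0.04,0.24,0,0,0.5],[0,0.45,-0.05,0.32,0,0,0.67],[0,0.56,-0.07,0.4,0,0,0.82]]])

```text
clock: 34.25
eef_pos: [0.411, 0.3034, 0.217]
tcp_rot: [2.46, 1.954, -0.0]
ft_force: [0.5, 0.6, -1.1]
opening: 0.0467
grasp_force: 0.0
```

```bash
python3 - <<'E'
from h import *
p,d,c=cap('wrist','w6.png'); W=cloud(d,c)
blobs(W,.028,.06,350,(.3,.5,.2,.4)); blobs(W,.009,.025,2000,(.25,.7,.1,.45))
plan((412.1,303.9,220,-103.3),(412.1,303.9,102,-103.3))
E
```

```text
px [319. 235.] n 1810 z95 40 rect c [412.9 304.7] size [59.8 13.4] ang 76.7
px [574. 191.] n 24062 z95 17 rect c [598.  283.3] size [158.4  90.6] ang 83.8
px [318. 211.] n 33471 z95 16 rect c [412.6 304.4] size [166.2 122.1] ang 76.6
at [ 410.2  304.1  216.1 -103.3] tilt [-0.08 -0.03]
(412.1, 303.9, 220, -103.3) shift [ 0.003  0.018 -0.039] turn 0.001
(412.1, 303.9, 102, -103.3) shift [0.   0.   1.18] turn -0.0
```

>>> apply_moves(targets=[[[0,0.01,0.025,0.2,0,0,0],[0,0.01,0.025,0.4,0,0,0],[0,0.01,0.025,0.6,0,0,0],[0,0.01,0.025,0.8,0,0,0],[0,0.01,0.025,1.0,0,0,0]]], grip_force=50)

```text
clock: 34.92
eef_pos: [0.4138, 0.3034, 0.117]
tcp_rot: [2.456, 1.959, 0.0]
ft_force: [-0.1, 0.5, -0.0]
opening: 0.0469
grasp_force: 0.0
```

>>> apply_moves(targets=[[[0,0,0,0.1,0,0,0],[0,0,0,0.13,0,0,0],[-1,0,0,0.13,0,0,0],[-1,0,0,0.13,0,0,0],[-1,0,0,0.13,0,0,0]]])

```text
clock: 35.55
eef_pos: [0.4139, 0.3039, 0.1052]
tcp_rot: [2.457, 1.958, 0.001]
ft_force: [-0.6, 0.3, 0.5]
opening: 0.0207
grasp_force: 0.0
```

>>> apply_moves(targets=[[[-1,0,0,0,0,0,0],[-1,0,0,0,0,0,0],[-1,0,0,-0.2,0,0,0],[-1,0,0,-0.5,0,0,0],[-1,0,0,-0.8,0,0,0]]])

```text
clock: 36.17
eef_pos: [0.4136, 0.3036, 0.1854]
tcp_rot: [-2.457, -1.958, 0.001]
ft_force: [0.2, 0.8, -0.9]
opening: 0.0136
grasp_force: 50.0
```

```bash
python3 - <<'E'
from h import *
plan((435,230,230,-98),(460,140,250,-93.6),(485,50,250,-93.6),(502.1,-2.6,230,-93.6))
E
```

```text
at [ 413.6  303.6  185.4 -102.9] tilt [-0.03 -0.02]
(435, 230, 230, -98) shift [-0.67   0.373 -0.446] turn -0.164
(460, 140, 250, -93.6) shift [-0.856  0.373 -0.2  ] turn -0.147
(485, 50, 250, -93.6) shift [-0.883  0.306  0.   ] turn -0.0
(502.1, -2.6, 230, -93.6) shift [-0.514  0.204  0.2  ] turn -0.0
```

>>> apply_moves(targets=[[[-1,-0.13,0.07,-0.1,0,0,-0.03],[-1,-0.26,0.14,-0.2,0,0,-0.06],[-1,-0.4,0.21,-0.3,0,0,-0.1],[-1,-0.53,0.29,-0.4,0,0,-0.13],[-1,-0.67,0.37,-0.45,0,0,-0.16]]])

```text
clock: 36.8
eef_pos: [0.435, 0.2297, 0.2301]
tcp_rot: [2.372, 2.059, 0.001]
ft_force: [-0.0, 0.2, -0.4]
opening: 0.0134
grasp_force: 50.0
```

>>> apply_moves(targets=[[[-1,-0.17,0.07,-0.04,0,0,-0.03],[-1,-0.34,0.14,-0.08,0,0,-0.06],[-1,-0.51,0.22,-0.12,0,0,-0.1],[-1,-0.68,0.29,-0.16,0,0,-0.13],[-1,-0.86,0.37,-0.2,0,0,-0.15]]])

```text
clock: 37.42
eef_pos: [0.4594, 0.1392, 0.2497]
tcp_rot: [-2.29, -2.151, 0.001]
ft_force: [0.1, 0.0, -0.7]
opening: 0.0133
grasp_force: 50.0
```

>>> apply_moves(targets=[[[-1,-0.17,0.06,0,0,0,0],[-1,-0.34,0.12,0,0,0,0],[-1,-0.51,0.18,0,0,0,0],[-1,-0.7,0.24,0,0,0,0],[-1,-0.88,0.31,0,0,0,0]]])

```text
clock: 38.05
eef_pos: [0.485, 0.0489, 0.2497]
tcp_rot: [-2.29, -2.15, 0.0]
ft_force: [-0.3, -0.2, -0.9]
opening: 0.0137
grasp_force: 50.0
```

>>> apply_moves(targets=[[[-1,-0.15,0.06,0,0,0,0],[-1,-0.3,0.12,0.05,0,0,0],[-1,-0.45,0.18,0.1,0,0,0],[-1,-0.51,0.2,0.15,0,0,0],[-1,-0.51,0.2,0.2,0,0,0]]])

```text
clock: 38.67
eef_pos: [0.5015, -0.0024, 0.2292]
tcp_rot: [-2.291, -2.15, 0.0]
ft_force: [0.1, 0.5, -1.2]
opening: 0.0137
grasp_force: 50.0
```

```bash
python3 - <<'E'
from h import *
p,d,c=cap('wrist','w7.png'); W=cloud(d,c); np.savez('pics/w7.npz',W=W)
for a,b in ((.085,.098),(.115,.135),(.135,.155),(.155,.18),(.03,.05)): print(a,b); blobs(W,a,b,300,(.4,.7,-.2,.2))
plan((502.1,-2.6,230,-93.6))
E
```

```text
0.085 0.098
px [318.  91.] n 881 z95 92 rect c [508.1  86.9] size [ 4.3 50. ] ang 86.5
0.115 0.135
0.135 0.155
px [318. 190.] n 54304 z95 141 rect c [504.3  36.5] size [ 87.9 122.2] ang 86.4
px [317. 408.] n 2433 z95 140 rect c [497.5 -63.3] size [26.7 30.2] ang 89.0
0.155 0.18
px [318. 290.] n 5432 z95 171 rect c [502.3   5.6] size [41.7 35.2] ang 50.0
0.03 0.05
px [585. 104.] n 1894 z95 48 rect c [676.8  72.3] size [60.2  7.7] ang 83.3
at [501.2  -2.  228.7 -93.6] tilt [-0.07  0.01]
(502.1, -2.6, 230, -93.6) shift [-0.005  0.01  -0.013] turn -0.001
```

View pics/w7.png

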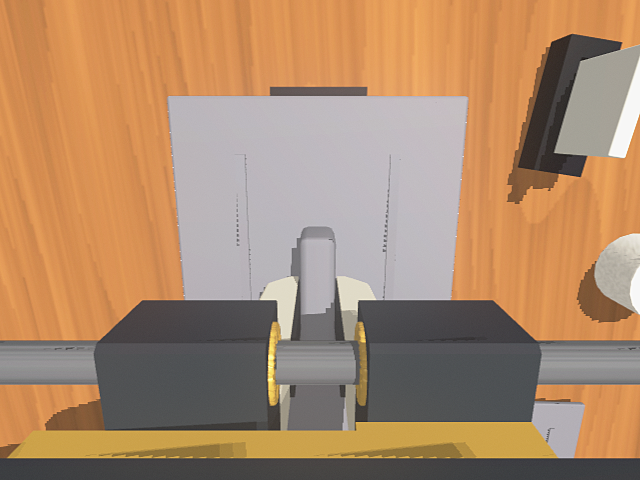

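The lid is gripped square to the tote. Its edge at (317,97) and the clip at (318,91) show it centred to under 1 mm. I'll lower it and press.

>>> apply_moves(targets=[[[-1,-0.003,0.005,0.1,0,0,0],[-1,-0.003,0.005,0.2,0,0,0],[-1,-0.003,0.005,0.3,0,0,0],[-1,-0.003,0.005,0.38,0,0,0],[-1,-0.003,0.005,0.38,0,0,0]]], grip_force=60)

```text
clock: 39.35
eef_pos: [0.5018, -0.0024, 0.1911]
tcp_rot: [-2.29, -2.15, 0.001]
ft_force: [-0.3, 0.1, -0.3]
opening: 0.0134
grasp_force: 60.0
```

>>> apply_moves(targets=[[[-1,0,0,0.02,0,0,0],[-1,0,0,0.04,0,0,0],[-1,0,0,0.06,0,0,0],[-1,0,0,0.08,0,0,0],[-1,0,0,0.1,0,0,0]]])

```text
clock: 39.98
eef_pos: [0.5021, -0.0025, 0.1817]
tcp_rot: [2.29, 2.15, 0.0]
ft_force: [-0.4, -0.9, 1.4]
opening: 0.0136
grasp_force: 60.0
```

>>> apply_moves(targets=[[[-1,0,0,0.02,0,0,0],[-1,0,0,0.04,0,0,0],[-1,0,0,0.06,0,0,0],[-1,0,0,0.06,0,0,0],[-1,0,0,0.06,0,0,0]]])

```text
clock: 40.6
eef_pos: [0.5019, -0.0025, 0.1755]
tcp_rot: [-2.29, -2.15, 0.0]
ft_force: [0.1, -0.6, -2.4]
opening: 0.0136
grasp_force: 60.0
```

>>> apply_moves(targets=[[[-1,0,0,0.02,0,0,0],[-1,0,0,0.03,0,0,0],[-1,0,0,0.04,0,0,0],[-1,0,0,0.05,0,0,0],[-1,0,0,0.05,0,0,0]]])

```text
clock: 41.22
eef_pos: [0.5019, -0.0024, 0.1706]
tcp_rot: [-2.29, -2.15, 0.0]
ft_force: [0.0, 0.4, -1.5]
opening: 0.0139
grasp_force: 60.0
```

>>> apply_moves(targets=[[[-1,0,0,0.01,0,0,0],[-1,0,0,0.02,0,0,0],[-1,0,0,0.03,0,0,0],[-1,0,0,0.03,0,0,0],[-1,0,0,0.03,0,0,0]]])

```text
clock: 41.85
eef_pos: [0.5021, -0.0024, 0.1699]
tcp_rot: [2.29, 2.15, 0.0]
ft_force: [-12.6, -0.1, 31.7]
opening: 0.0134
grasp_force: 60.0
```

>>> apply_moves(targets=[[[-1,0,0,-0.01,0,0,0],[-1,0,0,-0.02,0,0,0],[-0.3,0,0,-0.02,0,0,0],[-0.3,0,0,-0.02,0,0,0],[-0.3,0,0,-0.02,0,0,0]]])

```text
clock: 42.48
eef_pos: [0.502, -0.0025, 0.1696]
tcp_rot: [-2.29, -2.15, 0.0]
ft_force: [-0.6, -0.4, -0.7]
opening: 0.032
grasp_force: 0.0
```

>>> apply_moves(targets=[[[-0.3,0,0,-0.2,0,0,0],[-0.3,0,0,-0.4,0,0,0],[-0.3,0,0,-0.6,0,0,0],[-0.3,0,0,-0.8,0,0,0],[-0.3,0,0,-1.0,0,0,0]]])

```text
clock: 43.1
eef_pos: [0.502, -0.0025, 0.2703]
tcp_rot: [-2.29, -2.15, 0.0]
ft_force: [0.4, 0.1, -0.2]
opening: 0.0327
grasp_force: 0.0
```

>>> apply_moves(targets=[[[-0.3,0.1,0,-0.1,0,0,0],[-0.3,0.2,0,-0.2,0,0,0],[-0.3,0.3,0,-0.3,0,0,0],[-0.3,0.4,0,-0.4,0,0,0],[-0.3,0.4,0,-0.4,0,0,0]]])

```text
clock: 43.72
eef_pos: [0.5047, 0.0382, 0.3103]
tcp_rot: [2.289, 2.151, 0.001]
ft_force: [-0.3, -0.5, 0.1]
opening: 0.0325
grasp_force: 0.0
```

```bash
python3 - <<'E'
from h import *
p,d,c=cap('wrist','w8.png'); W=cloud(d,c); np.savez('pics/w8.npz',W=W)
a=np.radians(-3.6); ex=np.array([np.cos(a),np.sin(a)]); ey=np.array([-np.sin(a),np.cos(a)])
q=(W[...,:2]-[.5021,-.0026]); X=q@ex; Y=q@ey; Z=W[...,2]
for y in (-75,-60,-40,40,60,75):
  print(y,[ (int(m.sum()),round(float(np.median(Z[m]))*1000,1) if 0 else round(float(np.median(Z[m]))*1e3,1)) if (m:=(abs(Y*1e3-y)<4)&(abs(X*1e3-x)<6)).any() else None for x in (-50,-30,30,50)])
for y in np.arange(76,100,2): 
  for s in (1,-1):
    m=(abs(Y*1e3-s*y)<1)&(abs(X)<.02); print(s*y, round(float(np.nanmedian(Z[m]))*1e3,1) if m.any() else None,end=' | ')
blobs(W,.06,.1,300,(.4,.7,-.2,.2)); blobs(W,.084,.1,100,(.4,.7,-.2,.2))
plan()
E
```

```text
-75 [None, None, None, None]
-60 [None, (36, 80.5), (40, 80.5), None]
-40 [None, (74, 80.5), (100, 80.6), None]
40 [(152, 80.5), (150, 80.9), (155, 80.7), (150, 80.4)]
60 [(411, 334.0), (5251, 340.2), (5155, 340.2), (678, 337.9)]
75 [(704, 325.6), (5434, 332.0), (5492, 332.3), (930, 326.4)]
76 327.0 | -76 None | 78 80.5 | -78 None | 80 80.5 | -80 None | 82 87.8 | -82 None | 84 92.9 | -84 None | 86 93.4 | -86 None | 88 90.2 | -88 None | 90 90.0 | -90 None | 92 0.9 | -92 None | 94 0.5 | -94 None | 96 0.5 | -96 None | 98 0.5 | -98 None | px [538. 164.] n 1816 z95 77 rect c [681.   71.9] size [60.1 11.7] ang 77.8
px [317. 236.] n 20898 z95 82 rect c [503.9  13.6] size [151.  122.2] ang 86.4
px [317. 166.] n 983 z95 94 rect c [508.   83.6] size [10.8 49.9] ang 86.5
at [504.6  37.8 309.8 -93.6] tilt [ 0.02 -0.  ]
```

View pics/w8.png

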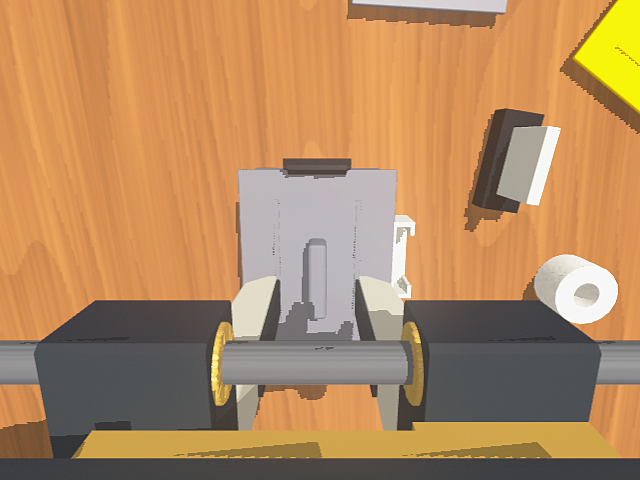

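The lid plate reads flat at 80.5 mm everywhere visible, so it is seated on the rim, and the clip at (317,166) is over its edge. The tag is at (538,164). Next is the tag.

```bash
python3 - <<'E'
from h import *
W=np.load('pics/w8.npz')['W']
a=np.radians(-3.6); ex=np.array([np.cos(a),np.sin(a)]); ey=np.array([-np.sin(a),np.cos(a)])
def pk(W):
    q=(W[...,:2]-[.5021,-.0026])*1e3; X=q@ex; Y=q@ey; Z=W[...,2]*1e3
    m=(X>63)&(X<95)&(abs(Y)<50)&(Z>41)&(Z<47); print('pocket top n',m.sum(),'X',np.percentile(X[m],[.5,99.5]).round(1),'Y',np.percentile(Y[m],[.5,99.5]).round(1))
pk(W); pk(np.load('pics/w1.npz')['W'])
plan((550,50,300,-66.5),(610,60,290,-39.4),(681,71.9,230,-12.2),(681,71.9,125,-12.2))
E
```

```text
pocket top n 362 X [68.4 86.1] Y [-35.5  35.5]
pocket top n 238 X [68.6 85.9] Y [-34.9  35.4]
at [504.6  37.8 309.8 -93.6] tilt [ 0.02 -0.  ]
(550, 50, 300, -66.5) shift [0.15  0.446 0.098] turn -0.902
(610, 60, 290, -39.4) shift [-0.148  0.59   0.1  ] turn -0.903
(681, 71.9, 230, -12.2) shift [-0.473  0.543  0.6  ] turn -0.907
(681, 71.9, 125, -12.2) shift [0.   0.   1.05] turn -0.0
```

>>> apply_moves(targets=[[[0.6,0.03,0.09,0.02,0,0,-0.18],[0.6,0.06,0.18,0.04,0,0,-0.36],[0.6,0.09,0.27,0.06,0,0,-0.54],[0.6,0.12,0.36,0.08,0,0,-0.72],[0.6,0.15,0.45,0.1,0,0,-0.9]]])

```text
clock: 44.4
eef_pos: [0.5505, 0.0493, 0.2991]
tcp_rot: [-1.721, -2.627, 0.001]
ft_force: [-0.0, 0.8, -0.3]
opening: 0.0736
grasp_force: 0.0
```

>>> apply_moves(targets=[[[0.6,-0.03,0.12,0.02,0,0,-0.18],[0.6,-0.06,0.24,0.04,0,0,-0.36],[0.6,-0.09,0.36,0.06,0,0,-0.54],[0.6,-0.12,0.48,0.08,0,0,-0.72],[0.6,-0.15,0.59,0.1,0,0,-0.9]]])

```text
clock: 45.02
eef_pos: [0.6107, 0.059, 0.289]
tcp_rot: [-1.06, -2.956, 0.001]
ft_force: [-0.6, 0.6, -0.4]
opening: 0.0744
grasp_force: 0.0
```

>>> apply_moves(targets=[[[0.6,-0.1,0.1,0.1,0,0,-0.18],[0.6,-0.2,0.2,0.2,0,0,-0.36],[0.6,-0.3,0.3,0.3,0,0,-0.54],[0.6,-0.4,0.42,0.45,0,0,-0.72],[0.6,-0.47,0.54,0.6,0,0,-0.9]]])

```text
clock: 45.65
eef_pos: [0.6815, 0.0705, 0.2285]
tcp_rot: [-0.341, -3.122, 0.0]
ft_force: [-0.1, 0.1, 0.0]
opening: 0.0739
grasp_force: 0.0
```

```bash
python3 - <<'E'
from h import *
p,d,c=cap('wrist','w9.png'); W=cloud(d,c); np.savez('pics/w9.npz',W=W)
b=(.6,.75,0,.15)
for z in ((.069,.082),(.06,.09),(.018,.03)): blobs(W,*z,50,b)
plan((681,71.9,125,-12.2))
E
```

```text
px [320. 249.] n 1865 z95 77 rect c [680.8  71.7] size [59.6 10.5] ang 77.3
px [320. 247.] n 2194 z95 77 rect c [680.8  71.7] size [59.6 10.6] ang 77.3
px [319. 221.] n 3080 z95 25 rect c [681.   72.1] size [88.4 34.3] ang 77.8
at [681.7  71.  226.2 -12.2] tilt [-0.18 -0.  ]
(681, 71.9, 125, -12.2) shift [0.009 0.008 1.012] turn 0.0
```

View pics/w9.png

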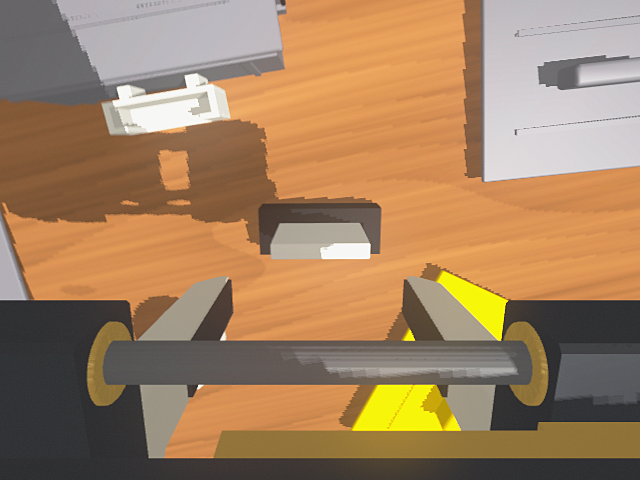

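The tag stands upright in its black cradle at (320,240), centred between the fingers. The empty pocket is at (165,108).

>>> apply_moves(targets=[[[0.6,0.01,0.01,0.2,0,0,0],[0.6,0.01,0.01,0.4,0,0,0],[0.6,0.01,0.01,0.6,0,0,0],[0.6,0.01,0.01,0.8,0,0,0],[0.6,0.01,0.01,1.0,0,0,0]]], grip_force=20)

```text
clock: 46.32
eef_pos: [0.6802, 0.072, 0.1283]
tcp_rot: [-0.345, -3.122, -0.0]
ft_force: [1.2, 0.6, -0.1]
opening: 0.0744
grasp_force: 0.0
```

>>> apply_moves(targets=[[[0.6,0,0,0,0,0,0],[-1,0,0,0,0,0,0],[-1,0,0,0,0,0,0],[-1,0,0,0,0,0,0],[-1,0,0,0,0,0,0]]])

```text
clock: 46.95
eef_pos: [0.6808, 0.0721, 0.1306]
tcp_rot: [0.345, 3.121, 0.0]
ft_force: [-0.0, 0.4, 6.1]
opening: 0.0597
grasp_force: 20.0
```

>>> apply_moves(targets=[[[-1,0,0,-0.1,0,0,0],[-1,0,0,-0.3,0,0,0],[-1,0,0,-0.5,0,0,0],[-1,0,0,-0.6,0,0,0],[-1,0,0,-0.7,0,0,0]]])

```text
clock: 47.58
eef_pos: [0.6803, 0.0721, 0.2005]
tcp_rot: [0.345, 3.122, 0.0]
ft_force: [-0.4, 0.2, -0.4]
opening: 0.0599
grasp_force: 20.0
```

```bash
python3 - <<'E'
from h import *
plan((630,30,195,-8),(578.9,-7.4,195,-3.6))
E
```

```text
at [680.3  72.1 200.5 -12.6] tilt [0.01 0.  ]
(630, 30, 195, -8) shift [ 0.399 -0.521  0.055] turn -0.154
(578.9, -7.4, 195, -3.6) shift [ 0.454 -0.441 -0.   ] turn -0.147
```

>>> apply_moves(targets=[[[-1,0.08,-0.1,0.01,0,0,-0.03],[-1,0.16,-0.2,0.02,0,0,-0.06],[-1,0.24,-0.3,0.03,0,0,-0.09],[-1,0.32,-0.4,0.04,0,0,-0.12],[-1,0.4,-0.52,0.05,0,0,-0.15]]])

```text
clock: 48.2
eef_pos: [0.6292, 0.0295, 0.1946]
tcp_rot: [-0.22, -3.134, 0.0]
ft_force: [0.5, -0.4, 0.3]
opening: 0.0598
grasp_force: 20.0
```

>>> apply_moves(targets=[[[-1,0.09,-0.1,0,0,0,-0.04],[-1,0.2,-0.2,0,0,0,-0.08],[-1,0.3,-0.3,0,0,0,-0.12],[-1,0.45,-0.44,0,0,0,-0.15],[-1,0.45,-0.44,0,0,0,-0.15]]])

```text
clock: 48.82
eef_pos: [0.5784, -0.0078, 0.1949]
tcp_rot: [-0.1, -3.14, 0.0]
ft_force: [0.4, 0.4, -1.2]
opening: 0.0602
grasp_force: 20.0
```

```bash
python3 - <<'E'
from h import *
p,d,c=cap('wrist','w10.png'); W=cloud(d,c); np.savez('pics/w10.npz',W=W)
b=(.53,.65,-.08,.06)
for z in ((.041,.047),(.05,.072),(.08,.12),(.12,.16)): print(z);blobs(W,*z,50,b)
plan((578.9,-7.4,150,-3.6))
E
```

```text
(0.041, 0.047)
px [262. 252.] n 133 z95 45 rect c [576.7 -40.8] size [ 4.1 13.5] ang 84.1
px [374. 252.] n 131 z95 45 rect c [581.4  25.6] size [ 4.  14.3] ang 87.7
(0.05, 0.072)
(0.08, 0.12)
px [318. 209.] n 14571 z95 82 rect c [548.1 -10. ] size [140.   36.5] ang 89.9
px [317. 279.] n 4283 z95 118 rect c [571.7  -8.2] size [86.3  5.9] ang 86.5
(0.12, 0.16)
px [317. 313.] n 11800 z95 153 rect c [577.3  -8. ] size [92.6 17.9] ang 86.6
at [579.1  -7.4 195.   -3.6] tilt [0.03 0.  ]
(578.9, -7.4, 150, -3.6) shift [ 0.002 -0.     0.45 ] turn -0.001
```

View pics/w10.png

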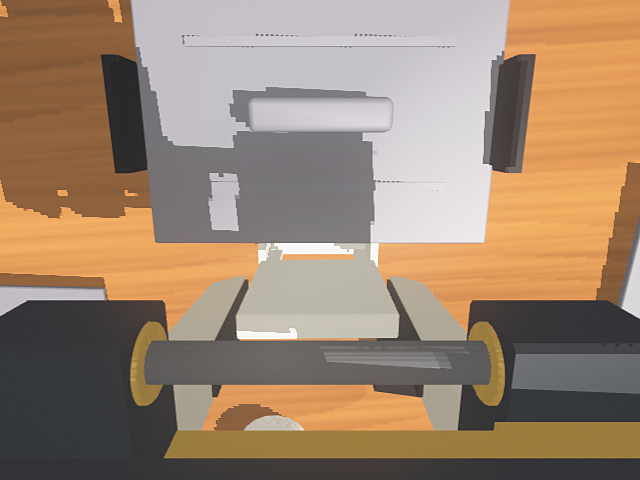

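The lid lies under both clips, at (120,110) and (510,115), and the tag is held above the pocket. I'll insert it slowly.

>>> apply_moves(targets=[[[-1,0,0,0.08,0,0,0],[-1,0,0,0.16,0,0,0],[-1,0,0,0.24,0,0,0],[-1,0,0,0.28,0,0,0],[-1,0,0,0.32,0,0,0]]])

```text
clock: 49.5
eef_pos: [0.5793, -0.0071, 0.1624]
tcp_rot: [-0.099, -3.14, -0.0]
ft_force: [0.1, 0.2, -0.6]
opening: 0.06
grasp_force: 20.0
```

>>> apply_moves(targets=[[[-1,0,0,0.03,0,0,0],[-1,0,0,0.06,0,0,0],[-1,0,0,0.09,0,0,0],[-1,0,0,0.12,0,0,0],[-1,0,0,0.15,0,0,0]]])

```text
clock: 50.12
eef_pos: [0.5792, -0.0072, 0.1476]
tcp_rot: [0.099, 3.14, 0.0]
ft_force: [0.5, -0.5, -0.7]
opening: 0.0597
grasp_force: 20.0
```

>>> apply_moves(targets=[[[-1,0,0,0.02,0,0,0],[-1,0,0,0.04,0,0,0],[-1,0,0,0.06,0,0,0],[-1,0,0,0.07,0,0,0],[-1,0,0,0.08,0,0,0]]])

```text
clock: 50.75
eef_pos: [0.5794, -0.0072, 0.1406]
tcp_rot: [0.099, 3.14, -0.0]
ft_force: [-4.6, 0.3, 16.3]
opening: 0.0596
grasp_force: 20.0
```

>>> apply_moves(targets=[[[0.5,0,0,-0.01,0,0,0],[0.5,0,0,-0.01,0,0,0],[0.5,0,0,-0.01,0,0,0],[0.5,0,0,-0.1,0,0,0],[0.5,0,0,-0.3,0,0,0]]])

```text
clock: 51.38
eef_pos: [0.5789, -0.0071, 0.1699]
tcp_rot: [-0.099, -3.139, -0.0]
ft_force: [-0.1, 0.7, 0.2]
opening: 0.0697
grasp_force: 0.0
```

>>> apply_moves(targets=[[[0.5,0,0,-0.2,0,0,0],[0.5,0,0,-0.4,0,0,0],[0.5,0,0,-0.6,0,0,0],[0.5,0,0,-0.8,0,0,0],[0.5,0,0,-1.0,0,0,0]]])

```text
clock: 52.0
eef_pos: [0.5792, -0.0071, 0.271]
tcp_rot: [0.099, 3.14, -0.0]
ft_force: [0.6, -0.8, -0.4]
opening: 0.07
grasp_force: 0.0
```

>>> apply_moves(targets=[[[0.5,0.1,0,-0.1,0,0,0],[0.5,0.2,0,-0.2,0,0,0],[0.5,0.3,0,-0.3,0,0,0],[0.5,0.4,0,-0.3,0,0,0],[0.5,0.4,0,-0.3,0,0,0]]])

```text
clock: 52.62
eef_pos: [0.5386, -0.0045, 0.2996]
tcp_rot: [-0.099, -3.14, -0.0]
ft_force: [0.4, -0.4, 0.5]
opening: 0.0698
grasp_force: 0.0
```

```bash
python3 - <<'E'
from h import *
p,d,c=cap('wrist','w11.png'); W=cloud(d,c); np.savez('pics/w11.npz',W=W)
a=np.radians(-3.6); ex=np.array([np.cos(a),np.sin(a)]); ey=np.array([-np.sin(a),np.cos(a)])
q=(W[...,:2]-[.5021,-.0026])*1e3; X=q@ex; Y=q@ey; Z=W[...,2]*1e3
m=(X>64)&(X<95)&(abs(Y)<45)&(Z>60)&(Z<110)
print('tag',m.sum(),np.percentile(Z[m],[50,90,99]).round(1)); mm=m&(Z>np.percentile(Z[m],90)-3)
print('top X',np.percentile(X[mm],[1,99]),'Y',np.percentile(Y[mm],[1,99]))
for y in (-78,-60,-40,40,60,78):
  print(y,[round(float(np.nanmedian(Z[k])),1) if (k:=(abs(Y-y)<3)&(abs(X-x)<4)).any() else None for x in (-55,-30,30,55)])
for y in range(78,92,2): print(y,[round(float(np.nanmedian(Z[k])),1) if (k:=(abs(Y-s*y)<1)&(abs(X)<20)).any() else None for s in (1,-1)],end=' ')
cap('side','s11.png'); t,d,c=cap('top','t11.png'); W=cloud(d,c); blobs(W,.01,.024,300); 
E
```

```text
tag 1715 [85.6 87.1 87.9]
top X [71.94445509 82.15356951] Y [-29.14652743  29.90575769]
-78 [80.5, 80.3, 80.3, 80.2]
-60 [80.2, 80.6, 80.7, 80.4]
-40 [80.4, 81.2, 250.4, 80.2]
40 [80.4, 81.4, 250.2, 80.5]
60 [80.5, 80.7, 80.9, 80.7]
78 [80.4, 80.4, 80.5, 80.5]
78 [80.5, 80.3] 80 [81.1, 80.7] 82 [87.1, 86.3] 84 [92.0, 91.3] 86 [93.6, 93.5] 88 [92.8, 92.7] 90 [90.5, 90.5] px [261. 125.] n 2003 z95 20 rect c [840.2 156.5] size [127.1 167.1] ang 52.1
px [400. 190.] n 1958 z95 20 rect c [ 654.  -248.2] size [176.4 117.1] ang 84.9
px [214. 199.] n 2090 z95 20 rect c [621.2 282.3] size [158.8 132. ] ang 83.3
px [187. 346.] n 1633 z95 20 rect c [191.  336.7] size [166.8 122.4] ang 84.5
```

View pics/w11.png

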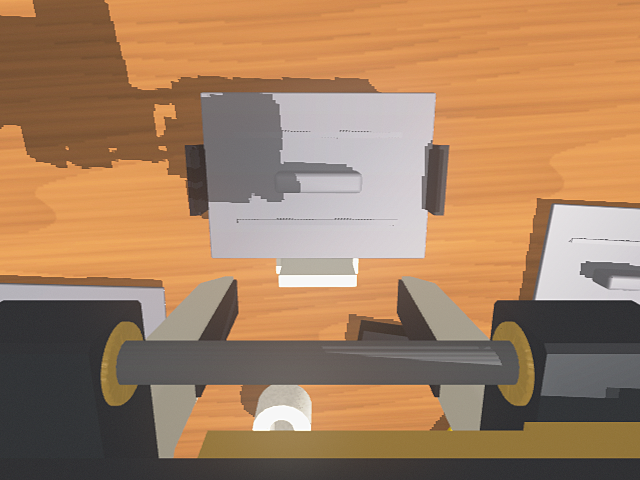

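View pics/s11.png

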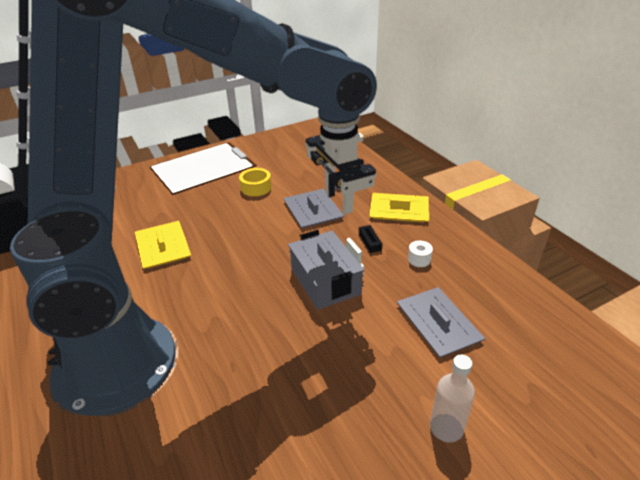

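The lid reads flat at 80.5 mm with both clips over its ends, at (197,180) and (437,180). The tag's top is at about 86.5 mm, so it stands on the pocket floor. The other two lids lie flat and the three bystanders look undisturbed, so I'm handing in.

```bash
python3 -c "
from plant import arm
print(arm.finish_job())"
```

```text
the job is handed in; nothing more can be done
None
```

The job is handed in at about 53 s: all four cartons are in the tote, the first lid tried fitted and snapped home at both ends (the other two, left flat, were not tried), and the tag stands on its pocket's floor.

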